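# Check birdhouse blanks in the bench caliper and put them away

### The job

Pull the cabinet drawer open, then check the square wooden blanks on the bench one at a time in the bench caliper, thinnest first: lay each blank between the jaws with its length along the jaw faces, slide the jaw shut (it has an upright tab to hold) until it presses the blank against the fixed jaw, firmly but not hard, for a moment. Lay each checked blank flat in the drawer, and when all are in push the drawer fully shut, leaving the other things on the bench where they are.

Things in the scene. Friction and masses are not known exactly. Their poses are not given: they have to be found in the camera images.
- blank22: loose square wooden bar blank, 22 x 22 mm thick and 100 mm long, lying on the bench; origin at its centre, x along its length (it may be absent; any of its four long sides may face up)
- blank32: loose square wooden bar blank, 32 x 32 mm thick and 100 mm long, lying on the bench; origin at its centre, x along its length (it may be absent; any of its four long sides may face up)
- blank42: loose square wooden bar blank, 42 x 42 mm thick and 100 mm long, lying on the bench; origin at its centre, x along its length (it may be absent; any of its four long sides may face up)
- blank50: loose square wooden bar blank, 50 x 50 mm thick and 100 mm long, lying on the bench; origin at its centre, x along its length (it may be absent; any of its four long sides may face up)
- caliper: fixed bench caliper: a grey bed plate (155 mm along its x, from -130 to +105 mm along its y, top 10 mm above the bench) with a steel scale beam along y on its far side (from x = +65 to +85 mm, 36 mm high, so keep blanks at x below +55 mm). Origin at bench height under the bed, midway between the open jaws. The jaws measure along its y
- anvil: fixed jaw of the caliper, at the bed's -y end: origin in the plane of its measuring face (caliper y = -85 mm), at bench height; it is two upright posts, each 16 mm wide along x and 25 mm deep, centred at caliper x = -40 and +30 mm, from 10 to 55 mm above the bench; the 54 mm space between them (middle at caliper x = -5 mm) leaves room for a finger to grip a blank lying against them
- jaw: the caliper's sliding jaw plate, dark steel: origin in the plane of its measuring face (looks to caliper -y), at bench height; face spans caliper x -45 to +35 mm and 12 to 50 mm above the bench, 16 mm thick
- jaw_tab (a point): centre of the aluminium tab that stands up on the sliding jaw, to pinch and slide it by: 30 mm along caliper x, 14 mm along caliper y, from 50 to 116 mm above the bench; this point is 95 mm above the bench
- jaw_travel (a joint): travel of the sliding jaw (m): 0 fully open, grows as it closes towards caliper -y, at most 0.16. The gap between the jaw faces is 0.170 minus this value
- cab: green one-drawer parts cabinet, 240 deep x 300 wide x 90 mm high, its front looks along its -x, origin under its middle; the top carries a flat stack of boards
- cab_drawer0 (a joint): how far the drawer is pulled out along cabinet -x (m): 0 shut, at most 0.165
- cab_drawer0_handle (a point): middle of the drawer's horizontal bar handle, 11 mm thick, 120 mm long along cabinet y, 35 mm in front of the drawer's face, 52 mm above the bench
- drawer_in (a point): centre of the drawer's inner floor (22 mm above the bench), moves with the drawer; the inside is 195 mm along x by 258 mm along y with walls 46 mm high; pulled out by 160 mm, the part from x = -97 to +55 mm is uncovered
- glue: bystander: white glue bottle, 60 mm across, 150 mm high, origin under its foot
- hammer: bystander: hammer lying flat
- brush: bystander: flat brush lying flat
- screwdriver: bystander: screwdriver lying flat
- mug: bystander: white mug, 80 mm across, 90 mm high, origin under its foot
- offcut: bystander: flat plywood offcut, 110 x 70 x 12 mm, origin under it
Mind the look-alikes: they are no part of the job. What is shaped like the blank32 but orange or red is not meant.

How it is judged:
On the way, in this order (a step that is already met when the one before it is completed fails the run):
1. the drawer is pulled open by at least 120 mm (value of joint cab_drawer0 above 0.12 m), for 0.2 s.
2. the sliding jaw presses the 22 mm blank against the fixed jaw with over 2 N, across its thickness (flat between both faces within 4 mm, square to them within 0.12 rad) (contact force between each of jaw, anvil and blank22 above 2 N and y of blank22 in the frame of jaw above -0.015 m and y of blank22 in the frame of anvil below 0.015 m and angle between the x axis of blank22 and the x axis of caliper, either way round below 0.12 rad), for 0.2 s.
3. the sliding jaw presses the 32 mm blank against the fixed jaw with over 2 N, across its thickness (flat between both faces within 4 mm, square to them within 0.12 rad) (contact force between each of jaw, anvil and blank32 above 2 N and y of blank32 in the frame of jaw above -0.02 m and y of blank32 in the frame of anvil below 0.02 m and angle between the x axis of blank32 and the x axis of caliper, either way round below 0.12 rad), for 0.2 s.
4. the sliding jaw presses the 42 mm blank against the fixed jaw with over 2 N, across its thickness (flat between both faces within 4 mm, square to them within 0.12 rad) (contact force between each of jaw, anvil and blank42 above 2 N and y of blank42 in the frame of jaw above -0.025 m and y of blank42 in the frame of anvil below 0.025 m and angle between the x axis of blank42 and the x axis of caliper, either way round below 0.12 rad), for 0.2 s.
5. the sliding jaw presses the 50 mm blank against the fixed jaw with over 2 N, across its thickness (flat between both faces within 4 mm, square to them within 0.12 rad) (contact force between each of jaw, anvil and blank50 above 2 N and y of blank50 in the frame of jaw above -0.029 m and y of blank50 in the frame of anvil below 0.029 m and angle between the x axis of blank50 and the x axis of caliper, either way round below 0.12 rad), for 0.2 s.
At the end, for the whole second after the job is handed in: the drawer is shut to within 8 mm, and every blank present lies flat (long axis level within 0.12 rad, resting on the drawer floor within 6 mm) and still inside the drawer (value of joint cab_drawer0 below 0.008 m and x of blank22 in the frame of drawer_in between -0.098 and 0.098 m and y of blank22 in the frame of drawer_in between -0.129 and 0.129 m and z of blank22 in the frame of drawer_in between 0 and 0.017 m and angle between blank22's own x axis and vertical between 1.45 and 1.69 rad and linear speed of each of blank22, blank32, blank42, blank50 below 0.02 m/s and x of blank32 in the frame of drawer_in between -0.098 and 0.098 m and y of blank32 in the frame of drawer_in between -0.129 and 0.129 m and z of blank32 in the frame of drawer_in between 0 and 0.022 m and angle between blank32's own x axis and vertical between 1.45 and 1.69 rad and x of blank42 in the frame of drawer_in between -0.098 and 0.098 m and y of blank42 in the frame of drawer_in between -0.129 and 0.129 m and z of blank42 in the frame of drawer_in between 0 and 0.027 m and angle between blank42's own x axis and vertical between 1.45 and 1.69 rad and x of blank50 in the frame of drawer_in between -0.098 and 0.098 m and y of blank50 in the frame of drawer_in between -0.129 and 0.129 m and z of blank50 in the frame of drawer_in between 0 and 0.031 m and angle between blank50's own x axis and vertical between 1.45 and 1.69 rad); the robot touches nothing.
It fails at once if the jaw squeezes a blank with more than 60 N (contact force between jaw and blank22 above 60 N or contact force between jaw and blank32 above 60 N or contact force between jaw and blank42 above 60 N or contact force between jaw and blank50 above 60 N).
It fails at once if a bystander is moved more than 60 mm (distance of any of glue, hammer, brush, screwdriver, mug, offcut from where it was at the start of the episode above 0.06 m).
Of blank22, blank32, blank42, blank50 only 2 to 3 are there at a start; the rules pass over those that are not, and their reading is None.
At some moment in a run one of blank22, blank32, blank42, blank50 may be knocked a few centimetres aside while the robot is not near it.
Once in a run the grip may slacken for a moment while it holds something.
It also fails if it takes over 210 s, if anything falls off the work surface, if the arm or the gripper's body presses on something with over 40 N, if the wrist force passes 120 N, or if a joint passes its speed limit or range.

### The arm

A 6-joint arm with a two-finger parallel gripper is mounted at the origin on the work surface. World frame = base frame: x ahead of the robot, y to its left, z up, the work surface at z = 0. Lengths are in m, angles in rad, forces in N, time in s.
With the tool pointing down it reaches from about 0.35 to 0.975 m from the base axis. Payload 17.4 kg.
Tool frame: the origin (TCP) lies at the very end of the fingers, on their centre line; the grasp point (between the pads) lies 19 mm behind it; z points along the fingers, y is the line along which they close (so a half turn about z gives the same grasp; the last joint's range is limited). The gripper opens to 85 mm and grips with 20 to 120 N. Pads are 22 mm wide; open, the fingers measure 114 mm over their backs; the gripper's body (76 mm by 85 mm) begins 54 mm behind the grasp point. The pads swing forward as they close: fully open they stand 13 mm farther back than shut.
Start: joints at [1.152, 0.116, 1.442, -0, 1.584, -0.038], TCP at [0.251, 0.627, 0.231] pointing down, gripper open.
Joint ranges: [-2.83, 2.83], [-0.83, 2.19], [0.07, 2.5], [-1.14, 4.28], [0.01, 3], [-2.97, 2.97]. Speed limits (rad/s): [1.89, 1.89, 2.22, 3.14, 3.14, 3.14].

### API

Orientations are given as a rotation vector (axis times angle).
In Python, from workcell import bot, camera, get_calibration, trace, mark_of gives the robot as it stands.
- The arm moves only by the tool jog_arm, never from a script. Its argument "series" is a list of rows, each an object of numbers: "wx", "wy", "wz": the turn, a rotation vector about the tool's x, y, z in rad; "dx", "dy", "dz": the shift along the tool's x, y, z in m; "jaw": the opening, from -1 (shut) to 1 (fully open). In form: [{"wx": .., "wy": .., "wz": .., "dx": .., "dy": .., "dz": .., "jaw": ..}, ...]. A call has 1 to 12 rows; each row shifts and turns the commanded pose from where the row before left it, along the tool's axes as they then stand; what a row does not reach is not made up. A row lasts 1/8 s, in which the tool goes at most 62.5 mm and 10.7 degrees, less where a joint would pass 70% of its speed; a pose out of reach is approached as far as the arm can. A call is refused whole if a number of a shift passes 0.0625 or a number of a turn 0.188, either way. A call with a gripper value outside its range is refused whole. The fingers move at their own pace and stop on an object; the grip force is fixed at half the most. Time passes only in rows, so rows that do not move let the fingers close. It gives the time, the measured TCP pose, the force, the opening and the grip force at its end, in the units of the state.
- bot.state(): the state, without advancing time (a new reading comes with each control period).
- camera(name): name is "scene" or "side" or "wrist"; returns the picture (400x640x3 uint8, blue, green, red); there is no depth.
- get_calibration(name): a dict with "vfov" (degrees; the focal length in pixels is half the picture's height over the tangent of half this angle, whatever the lens; pixels are square), "cx", "cy" (the principal point, pixels), "R" (3x3) and "t" (3): a world point X has camera coordinates R X + t. Camera axes: x right, y down, z forward; pixel columns grow to the right and rows downward; lengths in m; the calibration is good to about 2 mm. The wrist camera is an equidistant fisheye: a pixel r from the principal point sees the ray r / f radians off the axis. A picture is of the moment at which its call begins: read the wrist's pose just before it. get_calibration takes no time and is no camera call; for the wrist camera it gives the pose at the moment of the call.
- bot.close_job(): hands the job in; it is judged then, once.
Trained networks look in the newest picture that a camera, given by its name, has taken for a name from the list of things; names that differ only in an ending like _2 or _b are one class to them, and where a whole thing is asked for, a point or a joint stands for the part that bears it (a point fixed in the world has none). Each returns a list of dicts, best first, with "conf" (0 to 1); they miss things now and then, are a little off and sometimes report something else, mostly with a low value. They report only what shows in the picture. A call takes as long as a camera call. They do not tell look-alikes from the thing itself.
- trace(camera, label): "pixels" (400x640 bool, what is visible of it).
- mark_of(camera, label): "position" ([x, y, z] in m, in world coordinates, good to about 4 mm: a listed point, or the origin of a listed thing).
The state is a dict: "time_s": time; "joint_positions": joint angles; "qd": joint speeds; "effort": joint torques, N m; "position": TCP position; "ee_rot": TCP orientation; "force": force on the tool from outside, world axes, zero at the start; "wrist_torque": the same for the moment, N m; "grip_width": finger opening in m; "grasp_force": force on a finger pad.
Only numpy, scipy, OpenCV 4.12 (cv2) and the standard library are available. Lean on these libraries where they do the work, as an engineer would, in place of code of your own. Each camera call takes 0.05 s, during which the arm holds its last target. There are 200 camera calls.

## Working session

There is one attempt and no reset: what is moved stays moved. The work goes in short steps, Python scripts to look and compute and a tool call to move; the robot and the scene stay as the last step left them, time stands still between calls to the robot, and variables do not carry over. Pictures are saved under pics/ and viewed, at most 14 in all, crops included, and the job is handed in when it is done.

Besides the shell and the picture viewer there is one more tool, called after "Emit:" in YAML: its name, and indented under it one key for each argument. jog_arm: Moves the arm, as the interface text tells. Its arguments: {"type":"object","properties":{"series":{"type":"array","items":{"type":"object","properties":{"wx":{"type":"number"},"wy":{"type":"number"},"wz":{"type":"number"},"dx":{"type":"number"},"dy":{"type":"number"},"dz":{"type":"number"},"jaw":{"type":"number"}}}}},"required":["series"]}

```bash
mkdir -p pics; ls; python3 - <<'E'
from workcell import bot,camera,get_calibration,trace,mark_of
import cv2,numpy as np
s=bot.state();print({k:np.round(v,3).tolist() for k,v in s.items()})
for c in ["scene","side"]:
    cv2.imwrite(f"pics/{c}0.png",camera(c))
    k=get_calibration(c);print(c,k['vfov'],k['cx'],k['cy'],np.round(k['R'],3).tolist(),np.round(k['t'],3).tolist())
    for l in ["blank22","blank32","blank42","blank50","caliper","anvil","jaw","jaw_tab","cab","cab_drawer0_handle","drawer_in","glue","hammer","brush","screwdriver","mug","offcut"]:
        print(c,l,[(round(d['conf'],2),np.round(d['position'],3).tolist()) for d in mark_of(c,l)[:3]])
E
```

```text
pics
{'time_s': 0.0, 'joint_positions': [1.152, 0.116, 1.442, 0.0, 1.584, -0.038], 'qd': [0.001, -0.0, 0.0, 0.001, 0.0, -0.0], 'effort': [-0.001, -73.201, -63.249, -0.0, 0.006, 0.0], 'position': [0.251, 0.626, 0.231], 'ee_rot': [-0.595, -3.085, 0.002], 'force': [0.542, -0.11, -0.31], 'wrist_torque': [-0.032, -0.055, -0.016], 'grasp_force': 0.0, 'grip_width': 0.085}
scene 50.8128431497025 321.51723200531154 203.62305398078493 [[0.679, 0.734, -0.01], [0.624, -0.585, -0.518], [-0.386, 0.346, -0.855]] [-0.337, -0.292, 1.638]
scene blank22 [(0.9, [0.478, -0.109, 0.012]), (0.78, [0.476, 0.051, 0.017]), (0.71, [0.621, -0.088, 0.008])]
scene blank32 [(0.9, [0.478, -0.109, 0.012]), (0.78, [0.476, 0.051, 0.017]), (0.71, [0.621, -0.088, 0.008])]
scene blank42 [(0.9, [0.478, -0.109, 0.012]), (0.78, [0.476, 0.051, 0.017]), (0.71, [0.621, -0.088, 0.008])]
scene blank50 [(0.9, [0.478, -0.109, 0.012]), (0.78, [0.476, 0.051, 0.017]), (0.71, [0.621, -0.088, 0.008])]
scene caliper [(0.58, [0.565, -0.324, 0.002])]
scene anvil [(0.51, [0.552, -0.407, 0.001])]
scene jaw [(0.58, [0.571, -0.253, -0.003]), (
[... 1156 characters left out ...]
 0.054, 0.015]), (0.87, [0.631, -0.083, 0.011]), (0.75, [0.305, 0.353, 0.02])]
side caliper [(0.82, [0.561, -0.321, -0.003])]
side anvil [(0.68, [0.55, -0.402, -0.0])]
side jaw [(0.63, [0.571, -0.257, -0.001])]
side jaw_tab [(0.77, [0.563, -0.245, 0.096])]
side cab [(0.65, [0.73, 0.349, 0.004]), (0.33, [0.572, -0.256, -0.004])]
side cab_drawer0_handle [(0.57, [0.571, 0.356, 0.054])]
side drawer_in []
side glue [(0.78, [0.761, 0.116, -0.003])]
side hammer [(0.98, [0.334, -0.315, 0.002]), (0.35, [0.371, 0.19, -0.003])]
side brush [(0.69, [0.348, -0.067, 0.001])]
side screwdriver [(0.69, [0.372, 0.189, 0.0])]
side mug [(0.73, [0.759, -0.217, 0.005])]
side offcut [(0.56, [0.766, -0.02, -0.001])]
```

View pics/scene0.png

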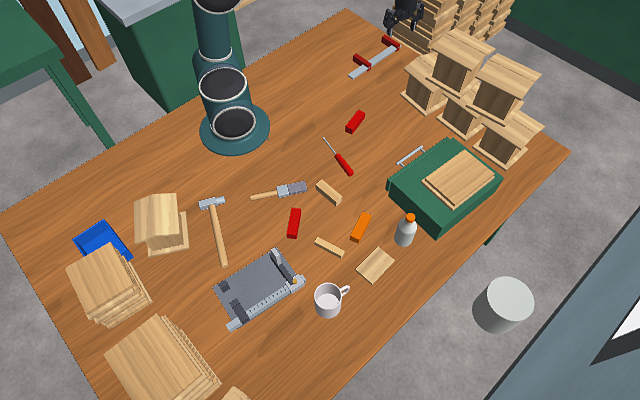

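View pics/side0.png

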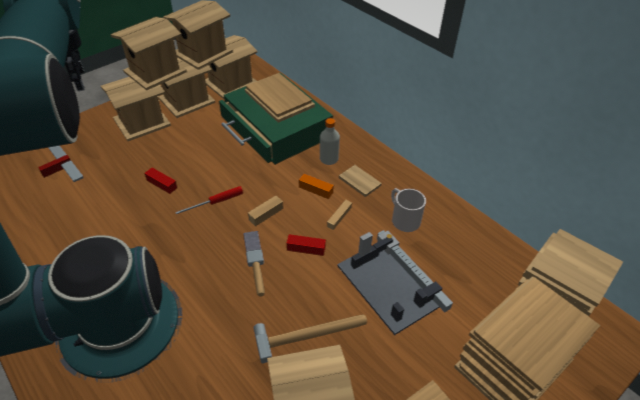

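```bash
cat > h.py <<'E'
from workcell import bot,camera,get_calibration,trace,mark_of
import cv2,numpy as np
from scipy.optimize import minimize
from scipy.spatial.transform import Rotation as Rot
def box(x0,x1,y0,y1,z0,z1): return np.array([[x,y,z] for x in(x0,x1) for y in(y0,y1) for z in(z0,z1)])
def bar(s): return [box(-.05,.05,-s/2,s/2,0,s)]
def proj(k,P):
    c=P@np.array(k['R']).T+np.array(k['t']); f=200/np.tan(np.radians(k['vfov'])/2)
    return c[:,:2]/c[:,2:]*f+[k['cx'],k['cy']]
S=8
def render(k,boxes,p,z=0):
    m=np.zeros((400,640),np.uint8); R=Rot.from_euler('z',p[2]).as_matrix()
    for b in boxes:
        q=proj(k,b@R.T+[p[0],p[1],z])
        cv2.fillConvexPoly(m,np.round(cv2.convexHull(q.astype(np.float32))*S).astype(np.int32),255,cv2.LINE_AA,3)
    return m/255.
def fit(masks,boxes,p0,z=0):   # masks: {cam:mask}; returns p, iou
    K={c:get_calibration(c) for c in masks}
    def cost(p):
        t=0
        for c,m in masks.items():
            r=render(K[c],boxes,p,z); t+=np.minimum(r,m).sum()/np.maximum(r,m).sum()
        return 1-t/len(masks)
    best=None
    for y in np.atleast_1d(p0[2]):
        r=minimize(cost,[p0[0],p0[1],y],method='Nelder-Mead',options=dict(initial_simplex=np.array([[p0[0],p0[1],y]]+[[p0[0]+.01,p0[1],y],[p0[0],p0[1]+.01,y],[p0[0],p0[1],y+.2]]),xatol=1e-4,fatol=1e-4))
        if best is None or r.fun<best.fun: best=r
    return best.x,1-best.fun
def masks(label,near,cams=("scene","side"),tol=25,fresh=True):
    out={}
    for c in cams:
        if fresh: camera(c)
        k=get_calibration(c); u=proj(k,np.array([near]))[0]
        for d in trace(c,label):
            ys,xs=np.nonzero(d['pixels'])
            if len(xs) and np.hypot(xs.mean()-u[0],ys.mean()-u[1])<tol: out[c]=d['pixels'].astype(float);break
    return out
def st():
    s=bot.state();print({k:np.round(s[k],3).tolist() for k in('time_s','position','ee_rot','force','grip_width','grasp_force')})
    R=Rot.from_rotvec(s['ee_rot']).as_matrix();return s,R
E
python3 - <<'E'
from h import *
ys=np.arange(0,3.1,.4)
for p,ss in [((.471,.053,.016),(.032,.042,.022)),((.626,-.086,.011),(.022,.032))]:
    m=masks("blank32",p)
    for s in ss:
        r=fit(m,bar(s),(p[0],p[1],ys)); print(s,list(m),np.round(r[0],4),round(r[1],3))
cal=lambda t:[box(-.07,.085,-.13,.105,0,.01),box(.065,.085,-.13,.105,0,.036),box(-.048,-.032,-.11,-.085,0,.055),box(.022,.038,-.11,-.085,0,.055),box(-.045,.035,.085-t,.101-t,.01,.05),box(-.015,.015,.086-t,.1-t,.05,.116)]
m=masks("caliper",(.562,-.323,.02),tol=40)
for t in (0,.01,.02,.03):
    r=fit(m,cal(t),(.563,-.322,np.array([-.13,0]))); print("cal",t,list(m),np.round(r[0],4),round(r[1],3))
m=masks("cab_drawer0_handle",(.57,.356,.052),tol=40)
for c,v in m.items(): print(c,v.sum())
m=masks("cab",(.732,.348,.05),tol=40)
r=fit(m,[box(-.12,.12,-.15,.15,0,.09)],(.732,.348,-.05));print("cab",list(m),np.round(r[0],4),r[1])
im=cv2.imread("pics/scene0.png")[110:310,200:440];cv2.imwrite("pics/crop1.png",cv2.resize(im,None,fx=3,fy=3)[:,:])
E
```

```text
0.032 ['scene', 'side'] [0.4714 0.056  3.1562] 0.891
0.042 ['scene', 'side'] [0.473  0.0548 3.021 ] 0.691
0.022 ['scene', 'side'] [0.4736 0.056  3.1824] 0.743
0.022 ['scene', 'side'] [ 0.6247 -0.0865  3.4714] 0.759
0.032 ['scene', 'side'] [ 0.6225 -0.0886  3.6341] 0.532
cal 0 ['scene', 'side'] [ 0.5606 -0.3213 -0.1336] 0.817
cal 0.01 ['scene', 'side'] [ 0.5608 -0.3198 -0.139 ] 0.831
cal 0.02 ['scene', 'side'] [ 0.5604 -0.3191 -0.1275] 0.835
cal 0.03 ['scene', 'side'] [ 0.5606 -0.3192 -0.135 ] 0.833
scene 350.0
side 1127.0
cab ['scene', 'side'] [ 0.7284  0.3487 -0.0665] 0.6271288521642615
```

View pics/crop1.png

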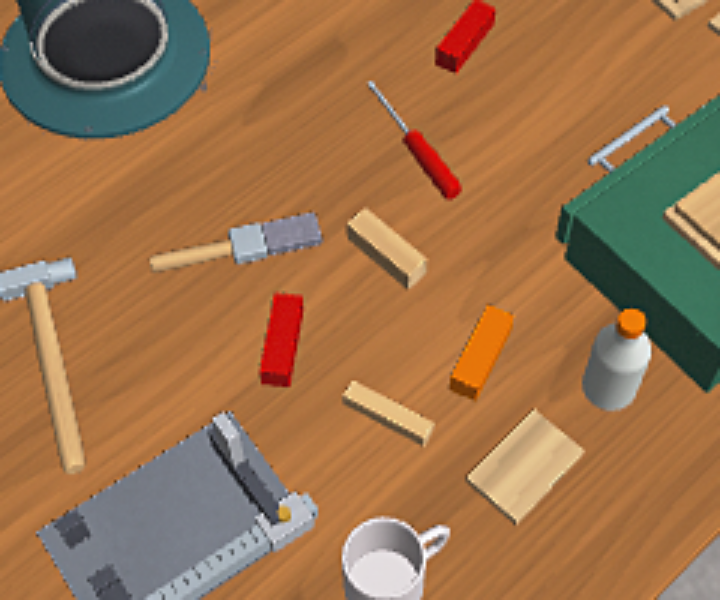

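```bash
cat >> h.py <<'E'
CAL=np.array([.5615,-.3203,-.133])
def cw(x,y): c,s=np.cos(CAL[2]),np.sin(CAL[2]); return CAL[0]+c*x-s*y, CAL[1]+s*x+c*y
def wc(x,y): c,s=np.cos(CAL[2]),np.sin(CAL[2]); a,b=x-CAL[0],y-CAL[1]; return c*a+s*b,-s*a+c*b
def plan(x,y,z,ay,n=""):   # ay: world angle of the closing line (mod pi), tool down
    s=bot.state(); R=Rot.from_rotvec(s['ee_rot']).as_matrix()
    a=np.arctan2(R[1,1],R[0,1]); d=(ay-a+np.pi/2)%np.pi-np.pi/2   # world ccw turn
    T=Rot.from_euler('z',a+d).as_matrix(); Y=T[:,0]; Z=np.array([0,0,-1.]); X=np.cross(Y,Z); Rt=np.c_[X,Y,Z]
    w=Rot.from_matrix(R.T@Rt).as_rotvec(); v=Rt.T@(np.array([x,y,z])-s['position'])
    print(n,"turn",np.round(w,3),"then shift",np.round(v,4),"j",np.round(s['joint_positions'],2)[[0,5]])
E
python3 - <<'E'
from h import *
def back(k,uv,z):
    f=200/np.tan(np.radians(k['vfov'])/2);R=np.array(k['R']);t=np.array(k['t'])
    d=np.c_[(np.array(uv)-[k['cx'],k['cy']])/f,np.ones(len(uv))]@R; C=-R.T@t
    return C+d*((z-C[2])/d[:,2:])
k=get_calibration("scene")
print("screwdriver ends",back(k,[(323,138),(352,173)],.01).round(3)[:,:2].tolist())
print("handle ends",back(k,[(397.5,163),(422,147.5)],.055).round(3)[:,:2].tolist())
print("cab/drawer front corners", back(k,[(387,188)],.0).round(3).tolist())
for c in("scene","side"):
    m=masks("cab_drawer0_handle",(.57,.356,.052),(c,),tol=40)[c]
    ys,xs=np.nonzero(m);P=back(get_calibration(c),np.c_[xs,ys],.052)[:,:2];print(c,P.mean(0),P.min(0),P.max(0))
    if c=="scene": u=np.linalg.svd(P-P.mean(0))[2][0];print(np.arctan2(u[1],u[0]))
print(wc(.571,-.255),wc(.5635,-.245),wc(.551,-.4045))
plan(.57,.356,.15,-.055)
E
```

```text
screwdriver ends [[0.275, 0.212], [0.465, 0.178]]
handle ends [[0.565, 0.3], [0.579, 0.415]]
cab/drawer front corners [[0.591, 0.227, 0.0]]
scene [0.59457645 0.34651832] [0.558642   0.19195597] [0.62058851 0.52432926]
-1.604818440032121
side [0.60842708 0.34221744] [0.56165622 0.17721516] [0.64964088 0.52541401]
(np.float64(0.0007567829298182442), np.float64(0.06598308328349875)) (np.float64(-0.008003063448876097), np.float64(0.07490020677830776)) (np.float64(0.0007583442855146581), np.float64(-0.08484877673805695))
 turn [-0.     0.     1.245] then shift [-0.2527  0.3335  0.0813] j [ 1.15 -0.04]
```

Emit:
jog_arm:
  series:
    - {"wz": 0.178,"jaw": -0.3}
    - {"wz": 0.178,"jaw": -0.3}
    - {"wz": 0.178,"jaw": -0.3}
    - {"wz": 0.178,"jaw": -0.3}
    - {"wz": 0.178,"jaw": -0.3}
    - {"wz": 0.178,"jaw": -0.3}
    - {"wz": 0.178,"jaw": -0.3}
    - {"dx": -0.05,"dy": 0.06,"jaw": -0.3}
    - {"dx": -0.05,"dy": 0.06,"jaw": -0.3}
    - {"dx": -0.05,"dy": 0.06,"jaw": -0.3}
    - {"dx": -0.05,"dy": 0.06,"jaw": -0.3}
    - {"dx": -0.05,"dy": 0.06,"jaw": -0.3}

```text
validation failed for argument at $.se...
```

```bash
python3 - <<'E'
from h import *
st()
cv2.imwrite("pics/w1.png",camera("wrist"))
for l in("cab_drawer0_handle","cab"): print(l,[(d['conf'],d['position']) for d in mark_of("wrist",l)[:2]])
k=get_calibration("wrist");print(k)
plan(.571,.357,.045,-.07)
E
```

```text
{'time_s': 3.0, 'position': [0.251, 0.627, 0.231], 'ee_rot': [-0.594, -3.085, 0.0], 'force': [-0.359, -0.158, -1.263], 'grip_width': 0.085, 'grasp_force': 0.0}
cab_drawer0_handle []
cab []
{'vfov': 65.70646984690485, 'cx': 324.4678531423098, 'cy': 197.77633784640963, 'R': array([[ 3.70824748e-01,  9.28702671e-01, -5.96415208e-04],
       [ 8.95774852e-01, -3.57507252e-01,  2.64151432e-01],
       [ 2.45104918e-01, -9.84881420e-02, -9.64481034e-01]]), 't': array([-0.67616616, -0.03488968,  0.37872612])}
 turn [-0.   -0.    1.26] then shift [-0.2466  0.3382  0.1863] j [ 1.15 -0.04]
```

View pics/w1.png

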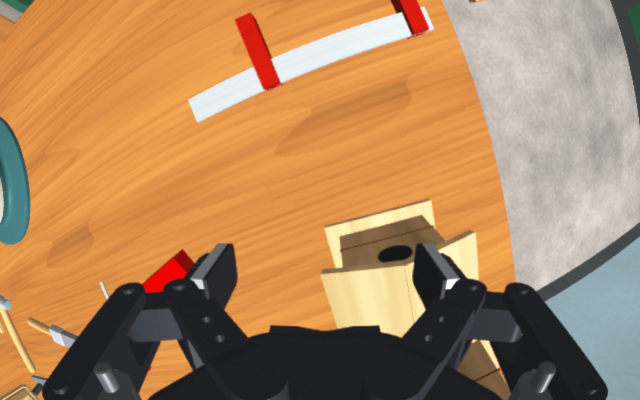

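The wrist picture shows a clamp at (310,70) and a birdhouse at (400,290); no handle is in view because the move was refused. I'll retry with all keys given.

Emit:
jog_arm:
  series:
    - {"wx": 0,"wy": 0,"wz": 0.178,"dx": 0,"dy": 0,"dz": 0,"jaw": -0.3}

```text
time_s: 3.28
position: [0.2509, 0.6266, 0.2313]
ee_rot: [-0.871, -3.019, 0.0]
force: [0.3, 0.2, -0.2]
grip_width: 0.0699
grasp_force: 0.0
```

Emit:
jog_arm:
  series:
    - {"wz": 0.18,"jaw": -0.3}
    - {"wz": 0.18,"jaw": -0.3}
    - {"wz": 0.18,"jaw": -0.3}
    - {"wz": 0.18,"jaw": -0.3}
    - {"wz": 0.18,"jaw": -0.3}
    - {"wz": 0.18,"jaw": -0.3}

```text
validation failed for argument at $.se...
```

Emit:
jog_arm:
  series:
    - {"wx": 0,"wy": 0,"wz": 0.18,"dx": 0,"dy": 0,"dz": 0,"jaw": -0.3}
    - {"wx": 0,"wy": 0,"wz": 0.18,"dx": 0,"dy": 0,"dz": 0,"jaw": -0.3}
    - {"wx": 0,"wy": 0,"wz": 0.18,"dx": 0,"dy": 0,"dz": 0,"jaw": -0.3}
    - {"wx": 0,"wy": 0,"wz": 0.18,"dx": 0,"dy": 0,"dz": 0,"jaw": -0.3}
    - {"wx": 0,"wy": 0,"wz": 0.18,"dx": 0,"dy": 0,"dz": 0,"jaw": -0.3}
    - {"wx": 0,"wy": 0,"wz": 0.18,"dx": 0,"dy": 0,"dz": 0,"jaw": -0.3}
    - {"wx": 0,"wy": 0,"wz": 0,"dx": -0.045,"dy": 0.06,"dz": 0,"jaw": -0.3}
    - {"wx": 0,"wy": 0,"wz": 0,"dx": -0.045,"dy": 0.06,"dz": 0,"jaw": -0.3}
    - {"wx": 0,"wy": 0,"wz": 0,"dx": -0.045,"dy": 0.06,"dz": 0,"jaw": -0.3}
    - {"wx": 0,"wy": 0,"wz": 0,"dx": -0.045,"dy": 0.06,"dz": 0,"jaw": -0.3}

```text
time_s: 4.53
position: [0.4414, 0.4619, 0.2315]
ee_rot: [-2.295, -2.145, -0.001]
force: [-0.4, 0.2, -1.0]
grip_width: 0.0298
grasp_force: 0.0
```

```bash
python3 - <<'E'
from h import *
st()
cv2.imwrite("pics/w2.png",camera("wrist"))
for l in("cab_drawer0_handle","cab"): print(l,[(d['conf'],d['position']) for d in mark_of("wrist",l)[:2]])
plan(.571,.357,.045,-.07)
E
```

```text
{'time_s': 4.525, 'position': [0.441, 0.462, 0.232], 'ee_rot': [-2.295, -2.145, -0.001], 'force': [-0.405, 0.227, -0.986], 'grip_width': 0.03, 'grasp_force': 0.0}
cab_drawer0_handle [(0.62, [0.573, 0.3531, 0.0508])]
cab [(0.68, [0.7309, 0.3467, -0.0029])]
 turn [ 0.     0.    -0.002] then shift [-0.0953  0.1358  0.1863] j [0.77 0.84]
```

View pics/w2.png

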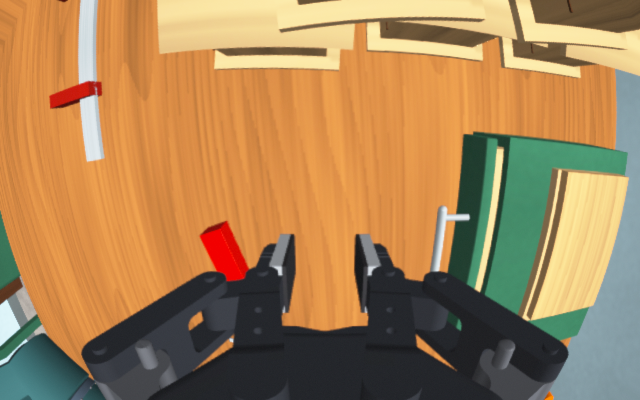

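The handle is at (440,240) in the wrist picture, close to where I measured it.

Emit:
jog_arm:
  series:
    - {"wx": 0,"wy": 0,"wz": 0,"dx": -0.048,"dy": 0.06,"dz": 0,"jaw": -0.3}
    - {"wx": 0,"wy": 0,"wz": 0,"dx": -0.049,"dy": 0.06,"dz": 0,"jaw": -0.3}
    - {"wx": 0,"wy": 0,"wz": 0,"dx": 0,"dy": 0.015,"dz": 0,"jaw": -0.3}
    - {"wx": 0,"wy": 0,"wz": 0,"dx": 0,"dy": 0,"dz": 0.06,"jaw": -0.3}
    - {"wx": 0,"wy": 0,"wz": 0,"dx": 0,"dy": 0,"dz": 0.06,"jaw": -0.3}
    - {"wx": 0,"wy": 0,"wz": 0,"dx": 0,"dy": 0,"dz": 0.045,"jaw": -0.3}
    - {"wx": 0,"wy": 0,"wz": 0,"dx": 0,"dy": 0,"dz": 0.03,"jaw": -0.3}
    - {"wx": 0,"wy": 0,"wz": 0,"dx": 0,"dy": 0,"dz": 0,"jaw": -1}
    - {"wx": 0,"wy": 0,"wz": 0,"dx": 0,"dy": 0,"dz": 0,"jaw": -1}
    - {"wx": 0,"wy": 0,"wz": 0,"dx": 0,"dy": 0,"dz": 0,"jaw": -1}
    - {"wx": 0,"wy": 0,"wz": 0,"dx": 0,"dy": 0,"dz": 0,"jaw": -1}

```text
time_s: 6.05
position: [0.5468, 0.3776, 0.0366]
ee_rot: [2.295, 2.145, 0.001]
force: [0.8, -1.1, -0.7]
grip_width: -0.0002
grasp_force: 0.0
```

Emit:
jog_arm:
  series:
    - {"wx": 0,"wy": 0,"wz": 0,"dx": 0,"dy": 0,"dz": -0.05,"jaw": -0.3}
    - {"wx": 0,"wy": 0,"wz": 0,"dx": -0.01,"dy": 0,"dz": -0.02,"jaw": -0.3}
    - {"wx": 0,"wy": 0,"wz": 0,"dx": -0.01,"dy": 0.025,"dz": 0,"jaw": -0.3}
    - {"wx": 0,"wy": 0,"wz": 0,"dx": 0,"dy": 0,"dz": 0,"jaw": -0.3}

```text
time_s: 6.55
position: [0.5718, 0.3544, 0.1054]
ee_rot: [2.297, 2.143, -0.001]
force: [-1.2, -0.2, -0.5]
grip_width: 0.0296
grasp_force: 0.0
```

```bash
python3 - <<'E'
from h import *
st();plan(.572,.355,.036,-.07)
E
```

```text
{'time_s': 6.55, 'position': [0.572, 0.354, 0.105], 'ee_rot': [2.297, 2.143, -0.001], 'force': [-1.155, -0.199, -0.467], 'grip_width': 0.03, 'grasp_force': 0.0}
 turn [-0.     0.001  0.   ] then shift [0.0006 0.0002 0.0694] j [0.52 0.59]
```

Emit:
jog_arm:
  series:
    - {"wx": 0,"wy": 0,"wz": 0,"dx": 0,"dy": 0,"dz": 0.04,"jaw": -0.3}
    - {"wx": 0,"wy": 0,"wz": 0,"dx": 0,"dy": 0,"dz": 0.029,"jaw": -0.3}
    - {"wx": 0,"wy": 0,"wz": 0,"dx": 0,"dy": 0,"dz": 0,"jaw": -1}
    - {"wx": 0,"wy": 0,"wz": 0,"dx": 0,"dy": 0,"dz": 0,"jaw": -1}
    - {"wx": 0,"wy": 0,"wz": 0,"dx": 0,"dy": 0,"dz": 0,"jaw": -1}

```text
time_s: 7.18
position: [0.5692, 0.355, 0.0349]
ee_rot: [-2.295, -2.144, 0.006]
force: [0.4, 0.9, -28.5]
grip_width: 0.009
grasp_force: 58.0
```

Emit:
jog_arm:
  series:
    - {"wx": 0,"wy": 0,"wz": 0,"dx": 0,"dy": -0.01,"dz": 0,"jaw": -1}
    - {"wx": 0,"wy": 0,"wz": 0,"dx": 0,"dy": -0.02,"dz": 0,"jaw": -1}
    - {"wx": 0,"wy": 0,"wz": 0,"dx": 0,"dy": -0.02,"dz": 0,"jaw": -1}
    - {"wx": 0,"wy": 0,"wz": 0,"dx": 0,"dy": -0.02,"dz": 0,"jaw": -1}
    - {"wx": 0,"wy": 0,"wz": 0,"dx": 0,"dy": -0.02,"dz": 0,"jaw": -1}
    - {"wx": 0,"wy": 0,"wz": 0,"dx": 0,"dy": -0.02,"dz": 0,"jaw": -1}
    - {"wx": 0,"wy": 0,"wz": 0,"dx": 0,"dy": -0.02,"dz": 0,"jaw": -1}
    - {"wx": 0,"wy": 0,"wz": 0,"dx": 0,"dy": -0.02,"dz": 0,"jaw": -1}
    - {"wx": 0,"wy": 0,"wz": 0,"dx": 0,"dy": -0.006,"dz": 0,"jaw": -1}
    - {"wx": 0,"wy": 0,"wz": 0,"dx": 0,"dy": 0,"dz": 0,"jaw": -1}

```text
time_s: 8.43
position: [0.4127, 0.3657, 0.035]
ee_rot: [-2.294, -2.145, 0.006]
force: [-0.9, 4.3, -33.1]
grip_width: 0.0089
grasp_force: 58.2
```

Emit:
jog_arm:
  series:
    - {"wx": 0,"wy": 0,"wz": 0,"dx": 0,"dy": 0,"dz": 0,"jaw": -0.3}
    - {"wx": 0,"wy": 0,"wz": 0,"dx": 0,"dy": 0,"dz": 0,"jaw": -0.3}
    - {"wx": 0,"wy": 0,"wz": 0,"dx": 0,"dy": 0,"dz": -0.03,"jaw": -0.3}
    - {"wx": 0,"wy": 0,"wz": 0,"dx": 0,"dy": 0,"dz": -0.06,"jaw": -0.3}
    - {"wx": 0,"wy": 0,"wz": 0,"dx": 0,"dy": 0,"dz": -0.06,"jaw": -0.3}
    - {"wx": 0,"wy": 0,"wz": 0.18,"dx": 0,"dy": 0,"dz": -0.03,"jaw": 0.2}
    - {"wx": 0,"wy": 0,"wz": 0.18,"dx": 0,"dy": 0,"dz": 0,"jaw": 0.2}
    - {"wx": 0,"wy": 0,"wz": 0.18,"dx": 0,"dy": 0,"dz": 0,"jaw": 0.2}
    - {"wx": 0,"wy": 0,"wz": 0.18,"dx": 0,"dy": 0,"dz": 0,"jaw": 0.2}
    - {"wx": 0,"wy": 0,"wz": 0.18,"dx": 0,"dy": 0,"dz": 0,"jaw": 0.2}
    - {"wx": 0,"wy": 0,"wz": 0.18,"dx": 0,"dy": 0,"dz": 0,"jaw": 0.2}
    - {"wx": 0,"wy": 0,"wz": 0.1,"dx": 0,"dy": 0,"dz": 0,"jaw": 0.2}

```text
time_s: 9.93
position: [0.4152, 0.3665, 0.2188]
ee_rot: [-3.101, -0.497, -0.003]
force: [-0.8, -0.3, 0.6]
grip_width: 0.0514
grasp_force: 0.0
```

```bash
python3 - <<'E'
from h import *
st()
for p,s in [((.4714,.056,.016),.032),((.625,-.0865,.011),.022)]:
    m=masks("blank32",p); r=fit(m,bar(s),(p[0],p[1],np.arange(0,3,.4)));print(s,list(m),r)
for c in("scene","side"): print(c,[(d['conf'],d['position']) for d in mark_of(c,"drawer_in")[:2]],[(d['conf'],np.round(d['position'],3)) for d in mark_of(c,"blank32")],mark_of(c,"cab_drawer0_handle")[:1])
plan(.625,-.0865,.12,.33+np.pi/2)
E
```

```text
{'time_s': 9.925, 'position': [0.415, 0.366, 0.219], 'ee_rot': [-3.101, -0.497, -0.003], 'force': [-0.779, -0.314, 0.563], 'grip_width': 0.051, 'grasp_force': 0.0}
0.032 ['scene', 'side'] (array([0.47209831, 0.05503683, 0.01504228]), np.float64(0.8474336198846393))
0.022 ['scene', 'side'] (array([ 0.62340813, -0.08596055,  0.32738328]), np.float64(0.7356615755427618))
scene [(0.86, [0.5649, 0.3569, 0.025])] [(0.79, array([0.478, 0.055, 0.017])), (0.76, array([0.641, 0.04 , 0.013])), (0.69, array([ 0.477, -0.108,  0.013])), (0.59, array([0.305, 0.348, 0.016]))] [{'position': [0.4117, 0.3675, 0.0514], 'conf': 0.94}]
side [(0.95, [0.5635, 0.3563, 0.0242])] [(0.97, array([0.645, 0.034, 0.013])), (0.59, array([ 0.485, -0.113,  0.015])), (0.58, array([ 0.627, -0.083,  0.012]))] [{'position': [0.4116, 0.3698, 0.0562], 'conf': 0.68}]
 turn [ 0.     0.    -0.007] then shift [0.0521 0.4965 0.0973] j [0.68 1.93]
```

Emit:
jog_arm:
  series:
    - {"wx": 0,"wy": 0,"wz": 0,"dx": 0.005,"dy": 0.05,"dz": 0,"jaw": 0.2}
    - {"wx": 0,"wy": 0,"wz": 0,"dx": 0.005,"dy": 0.05,"dz": 0,"jaw": 0.2}
    - {"wx": 0,"wy": 0,"wz": 0,"dx": 0.005,"dy": 0.05,"dz": 0,"jaw": 0.2}
    - {"wx": 0,"wy": 0,"wz": 0,"dx": 0.005,"dy": 0.05,"dz": 0,"jaw": 0.2}
    - {"wx": 0,"wy": 0,"wz": 0,"dx": 0.005,"dy": 0.05,"dz": 0,"jaw": 0.2}
    - {"wx": 0,"wy": 0,"wz": 0,"dx": 0.005,"dy": 0.05,"dz": 0,"jaw": 0.2}
    - {"wx": 0,"wy": 0,"wz": 0,"dx": 0.005,"dy": 0.05,"dz": 0,"jaw": 0.2}
    - {"wx": 0,"wy": 0,"wz": 0,"dx": 0.005,"dy": 0.05,"dz": 0,"jaw": 0.2}
    - {"wx": 0,"wy": 0,"wz": 0,"dx": 0.005,"dy": 0.05,"dz": 0.03,"jaw": 0.2}
    - {"wx": 0,"wy": 0,"wz": 0,"dx": 0.005,"dy": 0.045,"dz": 0.03,"jaw": 0.2}
    - {"wx": 0,"wy": 0,"wz": 0,"dx": 0,"dy": 0,"dz": 0,"jaw": 0.2}

```text
time_s: 12.0
position: [0.6188, -0.0895, 0.154]
ee_rot: [-3.1, -0.5, 0.007]
force: [0.2, -0.2, -0.4]
grip_width: 0.0512
grasp_force: 0.0
```

```bash
cat >> h.py <<'E'
def wproj(k,P):
    c=P@np.array(k['R']).T+np.array(k['t']); f=200/np.tan(np.radians(k['vfov'])/2)
    r=np.linalg.norm(c[:,:2],axis=1); th=np.arctan2(r,c[:,2])
    return c[:,:2]/r[:,None]*(th*f)[:,None]+[k['cx'],k['cy']]
def wback(k,uv,z):
    f=200/np.tan(np.radians(k['vfov'])/2);R=np.array(k['R']);t=np.array(k['t'])
    d=np.array(uv,float)-[k['cx'],k['cy']]; r=np.linalg.norm(d,axis=1); th=r/f
    v=np.c_[d/r[:,None]*np.sin(th)[:,None],np.cos(th)]@R; C=-R.T@t
    return C+v*((z-C[2])/v[:,2:])
E
python3 - <<'E'
from h import *
st(); im=camera("wrist"); k=get_calibration("wrist")
for p in [(.6235,-.086,.33)]:
    R=Rot.from_euler('z',p[2]).as_matrix(); b=bar(.022)[0]@R.T+[p[0],p[1],0]
    for u in wproj(k,b): cv2.circle(im,tuple(int(v) for v in u),2,(255,0,0),-1)
cv2.imwrite("pics/w3.png",im)
print([(d['conf'],np.round(d['position'],4)) for d in mark_of("wrist","blank22")])
plan(.6235,-.086,.12,.33+np.pi/2)
E
```

```text
{'time_s': 12.0, 'position': [0.619, -0.09, 0.154], 'ee_rot': [-3.1, -0.5, 0.007], 'force': [0.21, -0.179, -0.358], 'grip_width': 0.051, 'grasp_force': 0.0}
[(0.95, array([ 0.4796, -0.1083,  0.0117])), (0.92, array([0.6417, 0.0371, 0.0147])), (0.8, array([0.4726, 0.0594, 0.0139])), (0.66, array([ 0.6269, -0.082 ,  0.0104])), (0.57, array([0.3109, 0.3484, 0.0178])), (0.49, array([0.3733, 0.1888, 0.0023])), (0.47, array([0.5674, 0.3549, 0.0224]))]
 turn [-0.     0.    -0.008] then shift [0.0045 0.0002 0.0373] j [-0.18  1.07]
```

View pics/w3.png

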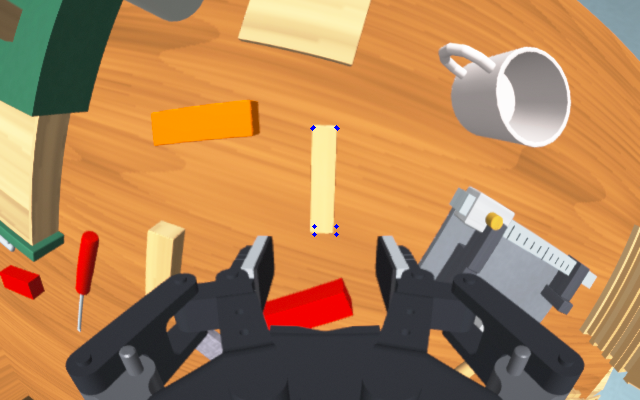

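Blank22 is framed between (323,125) and (322,233), and my model's corners land on it. The orange bar at (205,120) and the red one at (310,305) are look-alikes.

Emit:
jog_arm:
  series:
    - {"wx": 0,"wy": 0,"wz": -0.008,"dx": 0.006,"dy": 0,"dz": 0.05,"jaw": 0.2}
    - {"wx": 0,"wy": 0,"wz": 0,"dx": 0,"dy": 0,"dz": 0.05,"jaw": 0.2}
    - {"wx": 0,"wy": 0,"wz": 0,"dx": 0,"dy": 0,"dz": 0.035,"jaw": 0.2}
    - {"wx": 0,"wy": 0,"wz": 0,"dx": 0,"dy": 0,"dz": 0.013,"jaw": 0.2}
    - {"wx": 0,"wy": 0,"wz": 0,"dx": 0,"dy": 0,"dz": 0,"jaw": -1}
    - {"wx": 0,"wy": 0,"wz": 0,"dx": 0,"dy": 0,"dz": 0,"jaw": -1}
    - {"wx": 0,"wy": 0,"wz": 0,"dx": 0,"dy": 0,"dz": 0,"jaw": -1}
    - {"wx": 0,"wy": 0,"wz": 0,"dx": 0,"dy": 0,"dz": 0,"jaw": -1}

```text
time_s: 13.1
position: [0.6261, -0.0853, 0.0117]
ee_rot: [3.098, 0.517, 0.005]
force: [-1.0, 0.4, 8.2]
grip_width: 0.02
grasp_force: 59.1
```

Emit:
jog_arm:
  series:
    - {"wx": 0,"wy": 0,"wz": 0,"dx": 0,"dy": 0,"dz": -0.04,"jaw": -1}
    - {"wx": 0,"wy": 0,"wz": 0,"dx": 0,"dy": 0,"dz": -0.06,"jaw": -1}
    - {"wx": 0,"wy": 0,"wz": 0,"dx": 0,"dy": 0,"dz": -0.06,"jaw": -1}
    - {"wx": 0,"wy": 0,"wz": 0,"dx": 0,"dy": 0,"dz": 0,"jaw": -1}

```text
time_s: 13.6
position: [0.6268, -0.0857, 0.1764]
ee_rot: [3.095, 0.517, 0.014]
force: [0.6, 0.7, -0.3]
grip_width: 0.0202
grasp_force: 58.4
```

```bash
python3 - <<'E'
from h import *
st(); plan(*cw(-.005,-.071),.06,CAL[2]+np.pi/2)
im=camera("wrist"); k=get_calibration("wrist")
cv2.imwrite("pics/w4.png",im)
c=camera("side");cv2.imwrite("pics/s4.png",cv2.resize(c[120:360,300:520],None,fx=2.5,fy=2.5))
E
```

```text
{'time_s': 13.6, 'position': [0.627, -0.086, 0.176], 'ee_rot': [3.095, 0.517, 0.014], 'force': [0.622, 0.693, -0.298], 'grip_width': 0.02, 'grasp_force': 58.356}
 turn [ 0.003 -0.009  0.464] then shift [-0.0387  0.3122  0.1164] j [-0.18  1.06]
```

View pics/w4.png

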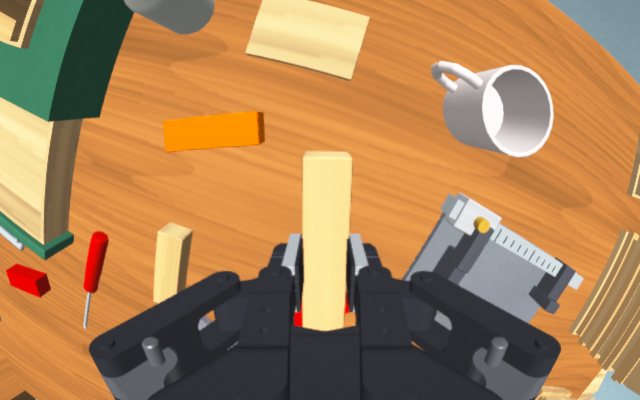

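The blank is held squarely in the pads, from (327,155) to (327,330).

Emit:
jog_arm:
  series:
    - {"wx": 0,"wy": 0,"wz": 0.155,"dx": 0,"dy": 0,"dz": 0,"jaw": -1}
    - {"wx": 0,"wy": -0.009,"wz": 0.155,"dx": 0,"dy": 0,"dz": 0,"jaw": -1}
    - {"wx": 0,"wy": 0,"wz": 0.154,"dx": 0,"dy": 0,"dz": 0,"jaw": -1}
    - {"wx": 0,"wy": 0,"wz": 0,"dx": -0.006,"dy": 0.045,"dz": 0,"jaw": -1}
    - {"wx": 0,"wy": 0,"wz": 0,"dx": -0.006,"dy": 0.045,"dz": 0,"jaw": -1}
    - {"wx": 0,"wy": 0,"wz": 0,"dx": -0.006,"dy": 0.045,"dz": 0,"jaw": -1}
    - {"wx": 0,"wy": 0,"wz": 0,"dx": -0.006,"dy": 0.045,"dz": 0,"jaw": -1}
    - {"wx": 0,"wy": 0,"wz": 0,"dx": -0.006,"dy": 0.045,"dz": 0,"jaw": -1}
    - {"wx": 0,"wy": 0,"wz": 0,"dx": -0.006,"dy": 0.045,"dz": 0,"jaw": -1}
    - {"wx": 0,"wy": 0,"wz": 0,"dx": -0.003,"dy": 0.042,"dz": 0,"jaw": -1}
    - {"wx": 0,"wy": 0,"wz": 0,"dx": 0,"dy": 0,"dz": 0,"jaw": -1}

```text
time_s: 15.08
position: [0.5435, -0.3914, 0.1684]
ee_rot: [3.134, -0.214, -0.017]
force: [0.3, 0.9, -0.1]
grip_width: 0.0201
grasp_force: 63.4
```

```bash
python3 - <<'E'
from h import *
st(); plan(*cw(-.005,-.071),.06,CAL[2]+np.pi/2)
im=camera("wrist"); k=get_calibration("wrist")
for l in("anvil","jaw","jaw_tab","caliper"): 
    for d in mark_of("wrist",l)[:1]: print(l,d['conf'],np.round(d['position'],4),np.round(wc(*d['position'][:2]),4))
for x in(-.048,-.032,.022,.038):
    for y in(-.11,-.085):
        u=wproj(k,np.array([[*cw(x,y),.055]]))[0];cv2.circle(im,tuple(int(v) for v in u),2,(0,0,255),-1)
for x in(-.045,.035):
    u=wproj(k,np.array([[*cw(x,.067),.05]]))[0];cv2.circle(im,tuple(int(v) for v in u),2,(0,0,255),-1)
for x in(-.07,.085):
  for y in(-.13,.105):
    u=wproj(k,np.array([[*cw(x,y),.01]]))[0];cv2.circle(im,tuple(int(v) for v in u),2,(255,0,255),-1)
cv2.imwrite("pics/w5.png",im)
E
```

```text
{'time_s': 15.075, 'position': [0.543, -0.391, 0.168], 'ee_rot': [3.134, -0.214, -0.017], 'force': [0.257, 0.896, -0.111], 'grip_width': 0.02, 'grasp_force': 63.437}
 turn [ 0.001  0.011 -0.003] then shift [ 0.0034 -0.0019  0.1084] j [-0.66  1.05]
jaw 0.93 [ 0.5706 -0.2587  0.0021] [0.0009 0.0623]
jaw_tab 0.59 [ 0.5604 -0.2467  0.0986] [-0.0109  0.0728]
caliper 0.87 [ 0.5626 -0.3206  0.001 ] [ 0.0011 -0.0002]
```

View pics/w5.png

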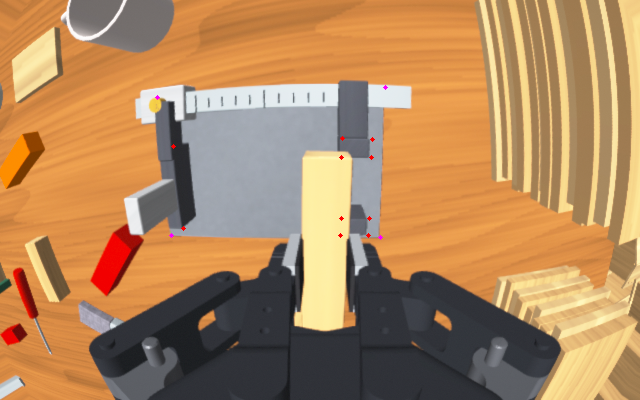

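The picture shows the blank over the bed, with the anvil posts at about (355,147) and (358,220). I'll zoom in to check the posts against my model dots.

```bash
python3 - <<'E'
import cv2
im=cv2.imread("pics/w5.png")[70:250,120:420];cv2.imwrite("pics/w5c.png",cv2.resize(im,None,fx=2.6,fy=2.6,interpolation=cv2.INTER_CUBIC))
E
```

View pics/w5c.png

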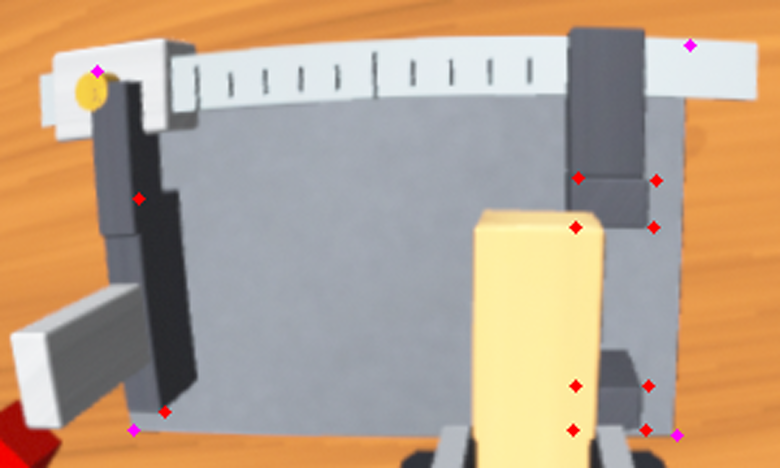

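Emit:
jog_arm:
  series:
    - {"wx": 0,"wy": 0.011,"wz": 0,"dx": 0.003,"dy": -0.0045,"dz": 0,"jaw": -1}
    - {"wx": 0,"wy": 0,"wz": 0,"dx": 0,"dy": 0,"dz": 0.05,"jaw": -1}
    - {"wx": 0,"wy": 0,"wz": 0,"dx": 0,"dy": 0,"dz": 0.03,"jaw": -1}
    - {"wx": 0,"wy": 0,"wz": 0,"dx": 0,"dy": 0,"dz": 0,"jaw": -1}

```text
time_s: 15.82
position: [0.548, -0.3842, 0.088]
ee_rot: [3.135, -0.208, -0.001]
force: [-0.1, -1.2, 0.5]
grip_width: 0.0201
grasp_force: 63.5
```

```bash
python3 - <<'E'
from h import *
st(); plan(*cw(-.005,-.0685),.022,CAL[2]+np.pi/2)
E
```

```text
{'time_s': 15.825, 'position': [0.548, -0.384, 0.088], 'ee_rot': [3.135, -0.208, -0.001], 'force': [-0.111, -1.194, 0.49], 'grip_width': 0.02, 'grasp_force': 63.484}
 turn [0.    0.001 0.001] then shift [-0.0001  0.0034  0.066 ] j [-0.65  1.05]
```

Emit:
jog_arm:
  series:
    - {"wx": 0,"wy": 0,"wz": 0,"dx": 0,"dy": 0.0035,"dz": 0.035,"jaw": -1}
    - {"wx": 0,"wy": 0,"wz": 0,"dx": 0,"dy": 0,"dz": 0.02,"jaw": -1}
    - {"wx": 0,"wy": 0,"wz": 0,"dx": 0,"dy": 0,"dz": 0.008,"jaw": -1}
    - {"wx": 0,"wy": 0,"wz": 0,"dx": 0,"dy": 0,"dz": 0.003,"jaw": -1}
    - {"wx": 0,"wy": 0,"wz": 0,"dx": 0,"dy": 0,"dz": 0,"jaw": -1}

```text
time_s: 16.45
position: [0.5486, -0.3893, 0.0251]
ee_rot: [3.132, -0.209, 0.005]
force: [0.2, 0.9, -0.1]
grip_width: 0.0203
grasp_force: 63.5
```

Emit:
jog_arm:
  series:
    - {"wx": 0,"wy": 0,"wz": 0,"dx": 0,"dy": 0,"dz": 0.002,"jaw": -1}
    - {"wx": 0,"wy": 0,"wz": 0,"dx": 0,"dy": 0,"dz": 0.001,"jaw": -1}
    - {"wx": 0,"wy": 0,"wz": 0,"dx": 0,"dy": 0,"dz": 0,"jaw": -1}

```text
time_s: 16.82
position: [0.5484, -0.3893, 0.0217]
ee_rot: [3.132, -0.209, 0.004]
force: [-0.6, 0.7, 4.0]
grip_width: 0.0198
grasp_force: 63.8
```

Emit:
jog_arm:
  series:
    - {"wx": 0,"wy": 0,"wz": 0,"dx": 0,"dy": 0,"dz": 0,"jaw": -0.25}
    - {"wx": 0,"wy": 0,"wz": 0,"dx": 0,"dy": 0,"dz": 0,"jaw": -0.25}
    - {"wx": 0,"wy": 0,"wz": 0,"dx": 0,"dy": 0,"dz": -0.03,"jaw": -0.25}
    - {"wx": 0,"wy": 0,"wz": 0,"dx": 0,"dy": 0,"dz": -0.06,"jaw": -0.25}
    - {"wx": 0,"wy": 0,"wz": 0,"dx": 0,"dy": 0,"dz": -0.045,"jaw": 0}
    - {"wx": 0,"wy": 0,"wz": 0,"dx": -0.002,"dy": -0.05,"dz": 0,"jaw": 0}
    - {"wx": 0,"wy": 0,"wz": 0,"dx": -0.002,"dy": -0.05,"dz": 0,"jaw": 0}
    - {"wx": 0,"wy": 0,"wz": 0,"dx": 0,"dy": -0.04,"dz": 0,"jaw": 0}
    - {"wx": 0,"wy": 0,"wz": 0,"dx": 0,"dy": 0,"dz": 0,"jaw": 0}

```text
time_s: 17.95
position: [0.563, -0.2473, 0.1562]
ee_rot: [3.133, -0.205, 0.004]
force: [0.3, -0.6, -0.3]
grip_width: 0.0427
grasp_force: 0.0
```

```bash
python3 - <<'E'
from h import *
st(); plan(*cw(-.009,.0745),.078,CAL[2]+np.pi/2)
for c in("scene","side"):
  camera(c)
  for l in("jaw_tab","blank22"): print(c,l,[(round(d['conf'],2),np.round(d['position'],3),np.round(wc(*d['position'][:2]),3)) for d in mark_of(c,l)][:6])
m=masks("blank22",(*cw(-.005,-.07),.02),tol=15);print(list(m))
if m:
  r=fit(m,bar(.022),(*cw(-.005,-.07),CAL[2]),z=.01);print(r,wc(*r[0][:2]))
E
```

```text
{'time_s': 17.95, 'position': [0.563, -0.247, 0.156], 'ee_rot': [3.133, -0.205, 0.004], 'force': [0.267, -0.632, -0.271], 'grip_width': 0.043, 'grasp_force': 0.0}
 turn [ 0.002 -0.003  0.002] then shift [-0.0008 -0.002   0.0782] j [-0.46  1.25]
scene jaw_tab [(0.95, array([ 0.565, -0.246,  0.096]), array([-0.007,  0.074]))]
scene blank22 [(0.85, array([0.643, 0.038, 0.013]), array([0.033, 0.366])), (0.81, array([ 0.479, -0.111,  0.012]), array([-0.109,  0.196])), (0.79, array([0.476, 0.052, 0.017]), array([-0.134,  0.358])), (0.56, array([ 0.545, -0.392,  0.02 ]), array([-0.007, -0.073])), (0.52, array([0.306, 0.348, 0.015]), array([-0.341,  0.628]))]
side jaw_tab [(0.75, array([ 0.561, -0.245,  0.096]), array([-0.01 ,  0.075]))]
side blank22 [(0.88, array([ 0.548, -0.389,  0.022]), array([-0.004, -0.07 ])), (0.79, array([0.468, 0.057, 0.014]), array([-0.142,  0.362])), (0.69, array([ 0.484, -0.113,  0.014]), array([-0.104,  0.195])), (0.62, array([0.308, 0.353, 0.017]), array([-0.34 ,  0.633])), (0.55, array([0.646, 0.036, 0.014]), array([0.037, 0.364]))]
['scene', 'side']
(array([ 0.54482779, -0.38972858, -0.13668386]), np.float64(0.6968193648642511)) (np.float64(-0.007318172549462848), np.float64(-0.07102629931939386))
```

Emit:
jog_arm:
  series:
    - {"wx": 0,"wy": 0,"wz": 0,"dx": 0,"dy": -0.002,"dz": 0.04,"jaw": 0}
    - {"wx": 0,"wy": 0,"wz": 0,"dx": 0,"dy": 0,"dz": 0.034,"jaw": 0}
    - {"wx": 0,"wy": 0,"wz": 0,"dx": 0,"dy": 0,"dz": 0,"jaw": -1}
    - {"wx": 0,"wy": 0,"wz": 0,"dx": 0,"dy": 0,"dz": 0,"jaw": -1}
    - {"wx": 0,"wy": 0,"wz": 0,"dx": 0,"dy": 0,"dz": 0,"jaw": -1}
    - {"wx": 0,"wy": 0,"wz": 0,"dx": 0,"dy": 0.01,"dz": 0,"jaw": -1}
    - {"wx": 0,"wy": 0,"wz": 0,"dx": 0,"dy": 0.02,"dz": 0,"jaw": -1}
    - {"wx": 0,"wy": 0,"wz": 0,"dx": 0,"dy": 0.02,"dz": 0,"jaw": -1}
    - {"wx": 0,"wy": 0,"wz": 0,"dx": 0,"dy": 0.02,"dz": 0,"jaw": -1}
    - {"wx": 0,"wy": 0,"wz": 0,"dx": 0,"dy": 0.02,"dz": 0,"jaw": -1}
    - {"wx": 0,"wy": 0,"wz": 0,"dx": 0,"dy": 0,"dz": 0,"jaw": -1}

```text
time_s: 19.82
position: [0.551, -0.339, 0.0827]
ee_rot: [3.131, -0.211, 0.005]
force: [-0.5, -0.3, 4.3]
grip_width: 0.0134
grasp_force: 63.9
```

```bash
python3 - <<'E'
from h import *
s,R=st(); print(wc(*s['position'][:2]))
E
```

```text
{'time_s': 19.825, 'position': [0.551, -0.339, 0.083], 'ee_rot': [3.131, -0.211, 0.005], 'force': [-0.48, -0.349, 4.342], 'grip_width': 0.013, 'grasp_force': 63.859}
(np.float64(-0.007912822225228596), np.float64(-0.01994278562139352))
```

Emit:
jog_arm:
  series:
    - {"wx": 0,"wy": 0,"wz": 0,"dx": 0,"dy": 0.01,"dz": 0,"jaw": -1}
    - {"wx": 0,"wy": 0,"wz": 0,"dx": 0,"dy": 0.01,"dz": 0,"jaw": -1}
    - {"wx": 0,"wy": 0,"wz": 0,"dx": 0,"dy": 0.005,"dz": 0,"jaw": -1}
    - {"wx": 0,"wy": 0,"wz": 0,"dx": 0,"dy": 0.003,"dz": 0,"jaw": -1}
    - {"wx": 0,"wy": 0,"wz": 0,"dx": 0,"dy": 0.002,"dz": 0,"jaw": -1}
    - {"wx": 0,"wy": 0,"wz": 0,"dx": 0,"dy": 0,"dz": 0,"jaw": -1}

```text
time_s: 20.58
position: [0.5473, -0.367, 0.0827]
ee_rot: [3.132, -0.209, 0.004]
force: [-1.3, -2.1, 4.9]
grip_width: 0.0128
grasp_force: 63.8
```

```bash
python3 - <<'E'
from h import *
s,R=st(); print(wc(*s['position'][:2]))
E
```

```text
{'time_s': 20.575, 'position': [0.547, -0.367, 0.083], 'ee_rot': [3.132, -0.209, 0.004], 'force': [-1.309, -2.096, 4.938], 'grip_width': 0.013, 'grasp_force': 63.85}
(np.float64(-0.007905693966126863), np.float64(-0.04819521572365085))
```

Emit:
jog_arm:
  series:
    - {"wx": 0,"wy": 0,"wz": 0,"dx": 0,"dy": 0.002,"dz": 0,"jaw": -1}
    - {"wx": 0,"wy": 0,"wz": 0,"dx": 0,"dy": 0.002,"dz": 0,"jaw": -1}
    - {"wx": 0,"wy": 0,"wz": 0,"dx": 0,"dy": 0.001,"dz": 0,"jaw": -1}
    - {"wx": 0,"wy": 0,"wz": 0,"dx": 0,"dy": 0,"dz": 0,"jaw": -1}

```text
time_s: 21.08
position: [0.5467, -0.3718, 0.0827]
ee_rot: [3.132, -0.208, 0.004]
force: [-1.8, 0.6, 6.4]
grip_width: 0.0133
grasp_force: 63.9
```

Emit:
jog_arm:
  series:
    - {"wx": 0,"wy": 0,"wz": 0,"dx": 0,"dy": 0.002,"dz": 0,"jaw": -1}
    - {"wx": 0,"wy": 0,"wz": 0,"dx": 0,"dy": 0.001,"dz": 0,"jaw": -1}
    - {"wx": 0,"wy": 0,"wz": 0,"dx": 0,"dy": 0,"dz": 0,"jaw": -1}

```text
time_s: 21.45
position: [0.5463, -0.3741, 0.0827]
ee_rot: [3.133, -0.208, 0.004]
force: [-1.6, 5.9, 6.7]
grip_width: 0.0129
grasp_force: 64.2
```

Emit:
jog_arm:
  series:
    - {"wx": 0,"wy": 0,"wz": 0,"dx": 0,"dy": 0.001,"dz": 0,"jaw": -1}
    - {"wx": 0,"wy": 0,"wz": 0,"dx": 0,"dy": 0,"dz": 0,"jaw": -1}

```text
time_s: 21.7
position: [0.5463, -0.3742, 0.0827]
ee_rot: [-3.135, 0.208, -0.004]
force: [-1.7, 14.8, 9.5]
grip_width: 0.0129
grasp_force: 64.6
```

Emit:
jog_arm:
  series:
    - {"wx": 0,"wy": 0,"wz": 0,"dx": 0,"dy": 0,"dz": 0,"jaw": -1}
    - {"wx": 0,"wy": 0,"wz": 0,"dx": 0,"dy": 0,"dz": 0,"jaw": -1}
    - {"wx": 0,"wy": 0,"wz": 0,"dx": 0,"dy": 0,"dz": 0,"jaw": -1}
    - {"wx": 0,"wy": 0,"wz": 0,"dx": 0,"dy": -0.01,"dz": 0,"jaw": -1}
    - {"wx": 0,"wy": 0,"wz": 0,"dx": 0,"dy": -0.02,"dz": 0,"jaw": -1}
    - {"wx": 0,"wy": 0,"wz": 0,"dx": 0,"dy": -0.025,"dz": 0,"jaw": -1}
    - {"wx": 0,"wy": 0,"wz": 0,"dx": 0,"dy": -0.025,"dz": 0,"jaw": -1}
    - {"wx": 0,"wy": 0,"wz": 0,"dx": 0,"dy": -0.025,"dz": 0,"jaw": -1}
    - {"wx": 0,"wy": 0,"wz": 0,"dx": 0,"dy": -0.01,"dz": 0,"jaw": -1}
    - {"wx": 0,"wy": 0,"wz": 0,"dx": 0,"dy": 0,"dz": 0,"jaw": -1}

```text
time_s: 22.95
position: [0.5614, -0.2607, 0.0827]
ee_rot: [3.132, -0.207, 0.004]
force: [-4.6, 1.2, 7.9]
grip_width: 0.013
grasp_force: 64.4
```

Emit:
jog_arm:
  series:
    - {"wx": 0,"wy": 0,"wz": 0,"dx": 0,"dy": 0,"dz": 0,"jaw": 0}
    - {"wx": 0,"wy": 0,"wz": 0,"dx": 0,"dy": 0,"dz": 0,"jaw": 0}
    - {"wx": 0,"wy": 0,"wz": 0,"dx": 0,"dy": 0,"dz": -0.04,"jaw": 0}
    - {"wx": 0,"wy": 0,"wz": 0,"dx": 0,"dy": 0,"dz": -0.04,"jaw": 0}
    - {"wx": 0,"wy": 0,"wz": 0,"dx": 0.001,"dy": 0.045,"dz": 0,"jaw": -0.15}
    - {"wx": 0,"wy": 0,"wz": 0,"dx": 0.001,"dy": 0.045,"dz": 0,"jaw": -0.15}
    - {"wx": 0,"wy": 0,"wz": 0,"dx": 0.001,"dy": 0.044,"dz": 0,"jaw": -0.15}
    - {"wx": 0,"wy": 0,"wz": 0,"dx": 0,"dy": 0,"dz": 0,"jaw": -0.15}

```text
time_s: 23.95
position: [0.5453, -0.3972, 0.1615]
ee_rot: [3.132, -0.213, 0.002]
force: [0.3, -0.3, -0.2]
grip_width: 0.0364
grasp_force: 0.0
```

```bash
python3 - <<'E'
from h import *
st(); plan(*cw(-.006,-.0745),.0225,CAL[2]+np.pi/2)
m=masks("blank22",(*cw(-.005,-.075),.02),tol=15);print(list(m))
if m:
  r=fit(m,bar(.022),(*cw(-.005,-.07),CAL[2]),z=.01);print(r,wc(*r[0][:2]))
im=camera("wrist");cv2.imwrite("pics/w6.png",im)
p=(.472,.055,.016);m=masks("blank32",p); r=fit(m,bar(.032),(p[0],p[1],np.arange(0,3,.4)));print(r)
E
```

```text
{'time_s': 23.95, 'position': [0.545, -0.397, 0.161], 'ee_rot': [3.132, -0.213, 0.002], 'force': [0.344, -0.252, -0.211], 'grip_width': 0.036, 'grasp_force': 0.0}
 turn [ 0.002 -0.001 -0.003] then shift [-0.0002 -0.0038  0.139 ] j [-0.67  1.04]
['scene', 'side']
(array([ 0.54531641, -0.39328704, -0.1239034 ]), np.float64(0.7214612660666762)) (np.float64(-0.006361985828450344), np.float64(-0.0744885371332902))
(array([0.47189757, 0.0565318 , 0.05065552]), np.float64(0.8782123204009662))
```

View pics/w6.png

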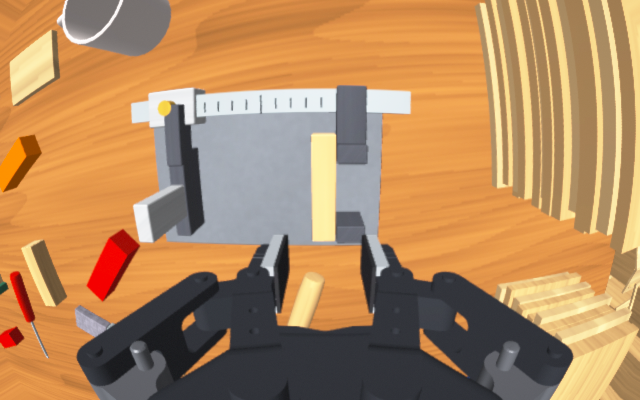

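Blank22 lies flush against both posts at (323,187). I'll pick it back up.

Emit:
jog_arm:
  series:
    - {"wx": 0,"wy": 0,"wz": 0,"dx": 0,"dy": -0.0038,"dz": 0.05,"jaw": -0.15}
    - {"wx": 0,"wy": 0,"wz": 0,"dx": 0,"dy": 0,"dz": 0.05,"jaw": -0.15}
    - {"wx": 0,"wy": 0,"wz": 0,"dx": 0,"dy": 0,"dz": 0.03,"jaw": -0.15}
    - {"wx": 0,"wy": 0,"wz": 0,"dx": 0,"dy": 0,"dz": 0.008,"jaw": -0.15}
    - {"wx": 0,"wy": 0,"wz": 0,"dx": 0,"dy": 0,"dz": 0,"jaw": -1}
    - {"wx": 0,"wy": 0,"wz": 0,"dx": 0,"dy": 0,"dz": 0,"jaw": -1}
    - {"wx": 0,"wy": 0,"wz": 0,"dx": 0,"dy": 0,"dz": 0,"jaw": -1}
    - {"wx": 0,"wy": 0,"wz": 0,"dx": 0,"dy": 0,"dz": 0,"jaw": -1}

```text
time_s: 25.4
position: [0.5471, -0.3913, 0.0249]
ee_rot: [3.132, -0.209, 0.004]
force: [-0.8, 0.2, -0.5]
grip_width: 0.02
grasp_force: 59.7
```

Emit:
jog_arm:
  series:
    - {"wx": 0,"wy": 0,"wz": 0,"dx": 0,"dy": 0,"dz": -0.03,"jaw": -1}
    - {"wx": 0,"wy": 0,"wz": 0,"dx": 0,"dy": 0,"dz": -0.055,"jaw": -1}
    - {"wx": 0,"wy": 0,"wz": 0,"dx": 0,"dy": 0,"dz": -0.055,"jaw": -1}
    - {"wx": 0,"wy": 0,"wz": 0,"dx": 0,"dy": -0.01,"dz": -0.03,"jaw": -1}
    - {"wx": 0,"wy": 0,"wz": 0,"dx": 0,"dy": -0.05,"dz": 0,"jaw": -1}
    - {"wx": 0,"wy": 0,"wz": 0,"dx": 0,"dy": -0.05,"dz": 0,"jaw": -1}
    - {"wx": 0,"wy": 0,"wz": 0,"dx": 0,"dy": -0.05,"dz": 0,"jaw": -1}
    - {"wx": 0,"wy": 0,"wz": 0,"dx": 0,"dy": -0.05,"dz": 0,"jaw": -1}
    - {"wx": 0,"wy": 0,"wz": 0,"dx": 0,"dy": -0.05,"dz": 0,"jaw": -1}
    - {"wx": 0,"wy": 0,"wz": 0,"dx": 0,"dy": -0.05,"dz": 0,"jaw": -1}
    - {"wx": 0,"wy": 0,"wz": 0,"dx": 0,"dy": -0.05,"dz": 0,"jaw": -1}
    - {"wx": 0,"wy": 0,"wz": 0,"dx": 0,"dy": -0.05,"dz": 0,"jaw": -1}

```text
time_s: 26.9
position: [0.601, 0.0172, 0.1939]
ee_rot: [3.132, -0.209, 0.004]
force: [1.2, -0.4, 0.3]
grip_width: 0.0202
grasp_force: 59.8
```

```bash
python3 - <<'E'
from h import *
st(); plan(.530,.299,.05,-.07+np.pi/2)
for c in("scene","side"):
  camera(c);print([(round(d['conf'],2),np.round(d['position'],3)) for d in mark_of(c,"blank22")],mark_of(c,"drawer_in")[:1])
E
```

```text
{'time_s': 26.9, 'position': [0.601, 0.017, 0.194], 'ee_rot': [3.132, -0.209, 0.004], 'force': [1.189, -0.384, 0.277], 'grip_width': 0.02, 'grasp_force': 59.77}
 turn [ 0.002 -0.003 -0.063] then shift [-0.0906 -0.2761  0.1439] j [-0.01  1.69]
[(0.87, array([0.477, 0.05 , 0.016])), (0.74, array([0.644, 0.041, 0.016])), (0.73, array([0.413, 0.365, 0.05 ])), (0.63, array([0.597, 0.019, 0.188])), (0.62, array([ 0.479, -0.107,  0.013]))] [{'position': [0.5672, 0.3545, 0.0232], 'conf': 0.75}]
[(0.72, array([0.304, 0.353, 0.018])), (0.7, array([0.645, 0.037, 0.017])), (0.66, array([0.469, 0.054, 0.016])), (0.66, array([ 0.483, -0.112,  0.014]))] []
```

Emit:
jog_arm:
  series:
    - {"wx": 0,"wy": 0,"wz": -0.063,"dx": 0,"dy": 0,"dz": 0,"jaw": -1}
    - {"wx": 0,"wy": 0,"wz": 0,"dx": -0.015,"dy": -0.045,"dz": 0,"jaw": -1}
    - {"wx": 0,"wy": 0,"wz": 0,"dx": -0.015,"dy": -0.045,"dz": 0,"jaw": -1}
    - {"wx": 0,"wy": 0,"wz": 0,"dx": -0.015,"dy": -0.045,"dz": 0,"jaw": -1}
    - {"wx": 0,"wy": 0,"wz": 0,"dx": -0.015,"dy": -0.045,"dz": 0,"jaw": -1}
    - {"wx": 0,"wy": 0,"wz": 0,"dx": -0.015,"dy": -0.045,"dz": 0,"jaw": -1}
    - {"wx": 0,"wy": 0,"wz": 0,"dx": -0.015,"dy": -0.045,"dz": 0,"jaw": -1}
    - {"wx": 0,"wy": 0,"wz": 0,"dx": 0,"dy": -0.005,"dz": 0,"jaw": -1}
    - {"wx": 0,"wy": 0,"wz": 0,"dx": 0,"dy": 0,"dz": 0.03,"jaw": -1}
    - {"wx": 0,"wy": 0,"wz": 0,"dx": 0,"dy": 0,"dz": 0.01,"jaw": -1}
    - {"wx": 0,"wy": 0,"wz": 0,"dx": 0,"dy": 0,"dz": 0,"jaw": -1}

```text
time_s: 28.58
position: [0.5309, 0.295, 0.1523]
ee_rot: [3.137, -0.112, 0.002]
force: [-0.6, -0.3, -0.4]
grip_width: 0.0201
grasp_force: 59.8
```

```bash
python3 - <<'E'
from h import *
st(); plan(.530,.299,.038,-.07+np.pi/2)
im=camera("wrist");cv2.imwrite("pics/w7.png",im)
E
```

```text
{'time_s': 28.575, 'position': [0.531, 0.295, 0.152], 'ee_rot': [3.137, -0.112, 0.002], 'force': [-0.627, -0.297, -0.404], 'grip_width': 0.02, 'grasp_force': 59.757}
 turn [ 0.003 -0.001 -0.002] then shift [-0.0012 -0.0039  0.1143] j [0.47 2.11]
```

View pics/w7.png

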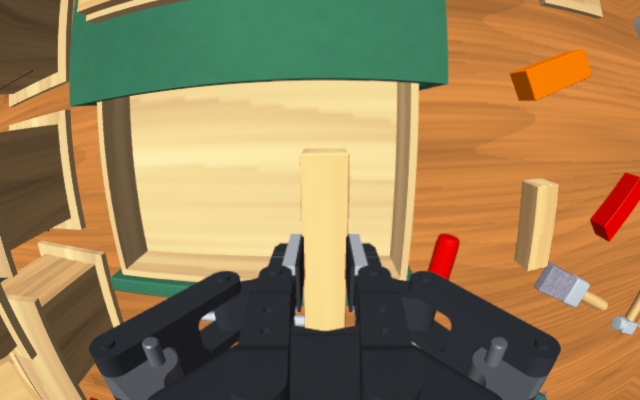

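The blank is over the drawer, with the side wall at u≈395 and the front wall at row ≈265, so it is clear to go down.

Emit:
jog_arm:
  series:
    - {"wx": 0,"wy": 0,"wz": 0,"dx": 0,"dy": -0.004,"dz": 0.05,"jaw": -1}
    - {"wx": 0,"wy": 0,"wz": 0,"dx": 0,"dy": 0,"dz": 0.04,"jaw": -1}
    - {"wx": 0,"wy": 0,"wz": 0,"dx": 0,"dy": 0,"dz": 0.018,"jaw": -1}
    - {"wx": 0,"wy": 0,"wz": 0,"dx": 0,"dy": 0,"dz": 0.005,"jaw": -1}
    - {"wx": 0,"wy": 0,"wz": 0,"dx": 0,"dy": 0,"dz": 0.003,"jaw": -1}
    - {"wx": 0,"wy": 0,"wz": 0,"dx": 0,"dy": 0,"dz": 0,"jaw": -1}

```text
time_s: 29.38
position: [0.5317, 0.3001, 0.0378]
ee_rot: [3.138, -0.11, 0.005]
force: [-0.9, -0.6, -0.6]
grip_width: 0.0198
grasp_force: 59.8
```

Release, lift and turn to the second blank (32 mm, lying along world x, so the closing line is close to what it is now).

Emit:
jog_arm:
  series:
    - {"wx": 0,"wy": 0,"wz": 0,"dx": 0,"dy": 0,"dz": 0.002,"jaw": -1}
    - {"wx": 0,"wy": 0,"wz": 0,"dx": 0,"dy": 0,"dz": 0,"jaw": -0.2}
    - {"wx": 0,"wy": 0,"wz": 0,"dx": 0,"dy": 0,"dz": 0,"jaw": -0.2}
    - {"wx": 0,"wy": 0,"wz": 0,"dx": 0,"dy": 0,"dz": 0,"jaw": -0.2}
    - {"wx": 0,"wy": 0,"wz": 0,"dx": 0,"dy": 0,"dz": -0.03,"jaw": -0.2}
    - {"wx": 0,"wy": 0,"wz": 0,"dx": 0,"dy": 0,"dz": -0.05,"jaw": -0.2}
    - {"wx": 0,"wy": 0,"wz": 0,"dx": 0,"dy": 0,"dz": -0.05,"jaw": 0.3}
    - {"wx": 0,"wy": 0,"wz": 0,"dx": -0.015,"dy": 0.04,"dz": 0,"jaw": 0.3}
    - {"wx": 0,"wy": 0,"wz": 0,"dx": -0.015,"dy": 0.045,"dz": 0,"jaw": 0.3}
    - {"wx": 0,"wy": 0,"wz": 0,"dx": -0.015,"dy": 0.045,"dz": 0,"jaw": 0.3}
    - {"wx": 0,"wy": 0,"wz": 0,"dx": 0,"dy": 0.045,"dz": 0,"jaw": 0.3}
    - {"wx": 0,"wy": 0,"wz": 0,"dx": 0,"dy": 0,"dz": 0,"jaw": 0.3}

```text
time_s: 30.88
position: [0.4735, 0.1267, 0.1652]
ee_rot: [3.137, -0.114, 0.005]
force: [-0.8, -0.6, -0.6]
grip_width: 0.0552
grasp_force: 0.0
```

```bash
python3 - <<'E'
from h import *
st()
for n,p,s in (("b32",(.472,.055,.016),.032),):
  m=masks("blank32",p,tol=40); r=fit(m,bar(s),(p[0],p[1],np.arange(0,3,.4)));print(n,list(m),r)
  plan(r[0][0],r[0][1],.012,r[0][2]+np.pi/2)
m=masks("blank32",(.53,.299,.033),tol=20)
if m: print("b22",list(m),fit(m,bar(.022),(.53,.299,-.07),z=.022))
im=camera("wrist");k=get_calibration("wrist"); p=r[0]
b=bar(.032)[0]@Rot.from_euler('z',p[2]).as_matrix().T+[p[0],p[1],0]
for u in wproj(k,b): cv2.circle(im,tuple(int(v) for v in u),2,(255,0,0),-1)
cv2.imwrite("pics/w8.png",im)
E
```

```text
{'time_s': 30.875, 'position': [0.474, 0.127, 0.165], 'ee_rot': [3.137, -0.114, 0.005], 'force': [-0.818, -0.589, -0.557], 'grip_width': 0.055, 'grasp_force': 0.0}
b32 ['scene', 'side'] (array([0.47122961, 0.05573028, 0.03723162]), np.float64(0.8822133751716754))
 turn [ 0.002 -0.002 -0.107] then shift [-0.0054  0.0735  0.1529] j [0.22 1.86]
b22 ['scene', 'side'] (array([ 0.5305013 ,  0.30229441, -0.07699728]), np.float64(0.6640870364355318))
```

View pics/w8.png

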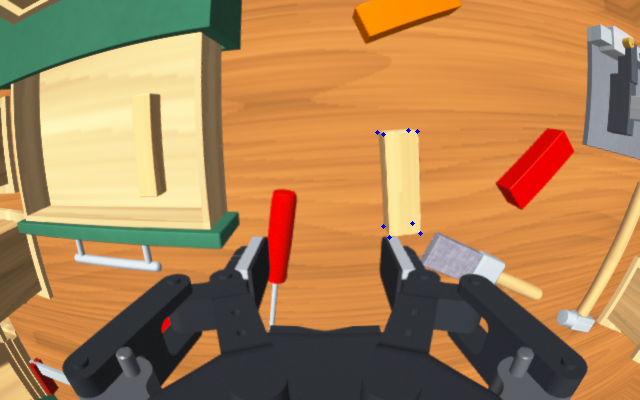

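Blank22 lies flat in the drawer at (150,145). Blank32 is at (403,182), matching my model. The red look-alike is at (535,168), and the brush at (455,255) is clear of the finger paths.

Emit:
jog_arm:
  series:
    - {"wx": 0,"wy": 0,"wz": -0.105,"dx": 0,"dy": 0,"dz": 0,"jaw": 0.3}
    - {"wx": 0,"wy": 0,"wz": 0,"dx": -0.003,"dy": 0.038,"dz": 0,"jaw": 0.3}
    - {"wx": 0,"wy": 0,"wz": 0,"dx": -0.002,"dy": 0.036,"dz": 0,"jaw": 0.3}
    - {"wx": 0,"wy": 0,"wz": 0,"dx": 0,"dy": 0,"dz": 0.04,"jaw": 0.3}
    - {"wx": 0,"wy": 0,"wz": 0,"dx": 0,"dy": 0,"dz": 0.04,"jaw": 0.3}
    - {"wx": 0,"wy": 0,"wz": 0,"dx": 0,"dy": 0,"dz": 0,"jaw": 0.3}

```text
time_s: 32.08
position: [0.47, 0.0545, 0.0827]
ee_rot: [3.138, 0.055, -0.005]
force: [-0.5, -0.4, 1.4]
grip_width: 0.0553
grasp_force: 0.0
```

```bash
python3 - <<'E'
from h import *
st(); plan(.4715,.056,.013,.035+np.pi/2)
E
```

```text
{'time_s': 32.075, 'position': [0.47, 0.054, 0.083], 'ee_rot': [3.138, 0.055, -0.005], 'force': [-0.536, -0.371, 1.354], 'grip_width': 0.055, 'grasp_force': 0.0}
 turn [0.003 0.003 0.   ] then shift [ 0.0015 -0.0015  0.0697] j [0.06 1.6 ]
```

Emit:
jog_arm:
  series:
    - {"wx": 0,"wy": 0,"wz": 0,"dx": 0.001,"dy": -0.001,"dz": 0.04,"jaw": 0.3}
    - {"wx": 0,"wy": 0,"wz": 0,"dx": 0,"dy": 0,"dz": 0.022,"jaw": 0.3}
    - {"wx": 0,"wy": 0,"wz": 0,"dx": 0,"dy": 0,"dz": 0.007,"jaw": 0.3}
    - {"wx": 0,"wy": 0,"wz": 0,"dx": 0,"dy": 0,"dz": 0,"jaw": -1}
    - {"wx": 0,"wy": 0,"wz": 0,"dx": 0,"dy": 0,"dz": 0,"jaw": -1}
    - {"wx": 0,"wy": 0,"wz": 0,"dx": 0,"dy": 0,"dz": 0,"jaw": -1}
    - {"wx": 0,"wy": 0,"wz": 0,"dx": 0,"dy": 0,"dz": 0,"jaw": -1}

```text
time_s: 32.95
position: [0.4736, 0.0554, 0.0179]
ee_rot: [3.139, 0.055, 0.007]
force: [-1.7, 1.3, 6.2]
grip_width: 0.0305
grasp_force: 60.8
```

Emit:
jog_arm:
  series:
    - {"wx": 0,"wy": 0,"wz": 0,"dx": 0,"dy": 0,"dz": -0.03,"jaw": -1}
    - {"wx": 0,"wy": 0,"wz": 0,"dx": 0,"dy": 0,"dz": -0.05,"jaw": -1}
    - {"wx": 0,"wy": 0,"wz": 0,"dx": 0,"dy": 0,"dz": -0.05,"jaw": -1}
    - {"wx": 0,"wy": 0,"wz": 0,"dx": 0,"dy": 0,"dz": -0.04,"jaw": -1}
    - {"wx": 0,"wy": 0,"wz": 0.168,"dx": 0,"dy": 0,"dz": 0,"jaw": -1}
    - {"wx": 0,"wy": 0,"wz": 0,"dx": 0,"dy": 0,"dz": 0,"jaw": -1}

```text
time_s: 33.7
position: [0.4723, 0.0557, 0.187]
ee_rot: [3.133, -0.208, 0.005]
force: [0.4, -0.2, -0.2]
grip_width: 0.0305
grasp_force: 59.8
```

```bash
python3 - <<'E'
from h import *
st(); plan(*cw(-.005,-.0655),.1,CAL[2]+np.pi/2)
E
```

```text
{'time_s': 33.7, 'position': [0.472, 0.056, 0.187], 'ee_rot': [3.133, -0.208, 0.005], 'force': [0.401, -0.231, -0.183], 'grip_width': 0.03, 'grasp_force': 59.808}
 turn [ 0.002 -0.004  0.   ] then shift [0.1333 0.4263 0.087 ] j [0.07 1.77]
```

Emit:
jog_arm:
  series:
    - {"wx": 0,"wy": 0,"wz": 0,"dx": 0.014,"dy": 0.044,"dz": 0,"jaw": -1}
    - {"wx": 0,"wy": 0,"wz": 0,"dx": 0.014,"dy": 0.044,"dz": 0,"jaw": -1}
    - {"wx": 0,"wy": 0,"wz": 0,"dx": 0.014,"dy": 0.044,"dz": 0,"jaw": -1}
    - {"wx": 0,"wy": 0,"wz": 0,"dx": 0.014,"dy": 0.044,"dz": 0,"jaw": -1}
    - {"wx": 0,"wy": 0,"wz": 0,"dx": 0.014,"dy": 0.044,"dz": 0,"jaw": -1}
    - {"wx": 0,"wy": 0,"wz": 0,"dx": 0.014,"dy": 0.044,"dz": 0,"jaw": -1}
    - {"wx": 0,"wy": 0,"wz": 0,"dx": 0.014,"dy": 0.044,"dz": 0,"jaw": -1}
    - {"wx": 0,"wy": 0,"wz": 0,"dx": 0.014,"dy": 0.044,"dz": 0,"jaw": -1}
    - {"wx": 0,"wy": 0,"wz": 0,"dx": 0.014,"dy": 0.044,"dz": 0,"jaw": -1}
    - {"wx": 0,"wy": 0,"wz": 0,"dx": 0.007,"dy": 0.03,"dz": 0,"jaw": -1}
    - {"wx": 0,"wy": 0,"wz": 0,"dx": 0,"dy": 0,"dz": 0.04,"jaw": -1}
    - {"wx": 0,"wy": 0,"wz": 0,"dx": 0,"dy": 0,"dz": 0,"jaw": -1}

```text
time_s: 35.2
position: [0.5462, -0.3836, 0.1437]
ee_rot: [-3.134, 0.205, 0.005]
force: [-0.5, 0.7, -0.7]
grip_width: 0.0302
grasp_force: 59.9
```

```bash
python3 - <<'E'
from h import *
st(); plan(*cw(-.005,-.0655),.03,CAL[2]+np.pi/2)
cv2.imwrite("pics/w9.png",camera("wrist"))
E
```

```text
{'time_s': 35.2, 'position': [0.546, -0.384, 0.144], 'ee_rot': [-3.134, 0.205, 0.005], 'force': [-0.529, 0.657, -0.688], 'grip_width': 0.03, 'grasp_force': 59.865}
 turn [-0.001  0.003  0.003] then shift [0.0017 0.0007 0.1137] j [-0.65  1.05]
```

View pics/w9.png

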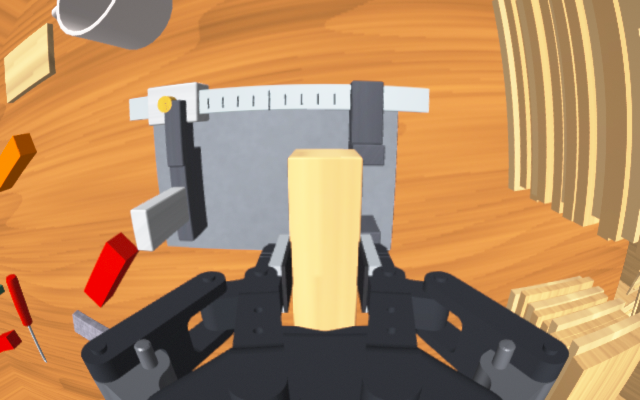

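The 32 mm blank is held squarely at (325,240), with the posts visible just to its right. I'll lower it.

Emit:
jog_arm:
  series:
    - {"wx": 0,"wy": 0,"wz": 0,"dx": 0.0015,"dy": 0.001,"dz": 0.05,"jaw": -1}
    - {"wx": 0,"wy": 0,"wz": 0,"dx": 0,"dy": 0,"dz": 0.04,"jaw": -1}
    - {"wx": 0,"wy": 0,"wz": 0,"dx": 0,"dy": 0,"dz": 0.015,"jaw": -1}
    - {"wx": 0,"wy": 0,"wz": 0,"dx": 0,"dy": 0,"dz": 0.007,"jaw": -1}
    - {"wx": 0,"wy": 0,"wz": 0,"dx": 0,"dy": 0,"dz": 0.002,"jaw": -1}
    - {"wx": 0,"wy": 0,"wz": 0,"dx": 0,"dy": 0,"dz": 0,"jaw": -1}

```text
time_s: 36.0
position: [0.5496, -0.3861, 0.0347]
ee_rot: [3.132, -0.208, 0.005]
force: [0.2, -0.3, -0.1]
grip_width: 0.0307
grasp_force: 59.9
```

```bash
python3 - <<'E'
from h import *
s,R=st(); print(wc(*s['position'][:2]))
E
```

```text
{'time_s': 36.0, 'position': [0.55, -0.386, 0.035], 'ee_rot': [3.132, -0.208, 0.005], 'force': [0.234, -0.274, -0.108], 'grip_width': 0.031, 'grasp_force': 59.908}
(np.float64(-0.003029256277830898), np.float64(-0.06679604412939134))
```

Emit:
jog_arm:
  series:
    - {"wx": 0,"wy": 0,"wz": 0,"dx": 0,"dy": 0,"dz": 0.003,"jaw": -1}
    - {"wx": 0,"wy": 0,"wz": 0,"dx": 0,"dy": 0,"dz": 0.003,"jaw": -1}
    - {"wx": 0,"wy": 0,"wz": 0,"dx": 0,"dy": 0,"dz": 0.001,"jaw": -1}
    - {"wx": 0,"wy": 0,"wz": 0,"dx": 0,"dy": 0,"dz": 0,"jaw": -1}

```text
time_s: 36.5
position: [0.5494, -0.386, 0.0279]
ee_rot: [3.132, -0.209, 0.004]
force: [-6.7, 3.5, 14.5]
grip_width: 0.0306
grasp_force: 61.7
```

Emit:
jog_arm:
  series:
    - {"wx": 0,"wy": 0,"wz": 0,"dx": 0,"dy": 0,"dz": -0.001,"jaw": 0}
    - {"wx": 0,"wy": 0,"wz": 0,"dx": 0,"dy": 0,"dz": 0,"jaw": 0}
    - {"wx": 0,"wy": 0,"wz": 0,"dx": 0,"dy": 0,"dz": -0.03,"jaw": 0}
    - {"wx": 0,"wy": 0,"wz": 0,"dx": 0,"dy": 0,"dz": -0.05,"jaw": 0}
    - {"wx": 0,"wy": 0,"wz": 0,"dx": 0,"dy": 0,"dz": -0.05,"jaw": 0}
    - {"wx": 0,"wy": 0,"wz": 0,"dx": -0.002,"dy": -0.045,"dz": 0,"jaw": 0}
    - {"wx": 0,"wy": 0,"wz": 0,"dx": -0.002,"dy": -0.045,"dz": 0,"jaw": 0}
    - {"wx": 0,"wy": 0,"wz": 0,"dx": -0.001,"dy": -0.035,"dz": 0,"jaw": 0}
    - {"wx": 0,"wy": 0,"wz": 0,"dx": 0,"dy": 0,"dz": 0,"jaw": 0}

```text
time_s: 37.62
position: [0.5608, -0.259, 0.157]
ee_rot: [3.133, -0.205, 0.003]
force: [0.3, -1.0, 0.1]
grip_width: 0.0429
grasp_force: 0.0
```

```bash
python3 - <<'E'
from h import *
st(); plan(*cw(-.008,.059),.082,CAL[2]+np.pi/2)
p=(*cw(-.004,-.067),.026)
m=masks("blank32",p,tol=15);print(list(m))
if m:
  r=fit(m,bar(.032),(p[0],p[1],CAL[2]),z=.01);print(r,wc(*r[0][:2]))
for c in("scene","side"): print([np.round(wc(*d['position'][:2]),4) for d in mark_of(c,"jaw_tab")[:1]])
E
```

```text
{'time_s': 37.625, 'position': [0.561, -0.259, 0.157], 'ee_rot': [3.133, -0.205, 0.003], 'force': [0.324, -0.964, 0.108], 'grip_width': 0.043, 'grasp_force': 0.0}
 turn [ 0.002 -0.002  0.002] then shift [0.0008 0.0017 0.075 ] j [-0.47  1.23]
['scene', 'side']
(array([ 0.54612291, -0.38470509, -0.14698895]), np.float64(0.8020143017425716)) (np.float64(-0.006700638762816156), np.float64(-0.06587542240429814))
[array([-0.0089,  0.0613])]
[array([-0.0124,  0.0597])]
```

Emit:
jog_arm:
  series:
    - {"wx": 0,"wy": 0,"wz": 0,"dx": 0,"dy": 0.001,"dz": 0.04,"jaw": 0}
    - {"wx": 0,"wy": 0,"wz": 0,"dx": 0,"dy": 0,"dz": 0.034,"jaw": 0}
    - {"wx": 0,"wy": 0,"wz": 0,"dx": 0,"dy": 0,"dz": 0,"jaw": -1}
    - {"wx": 0,"wy": 0,"wz": 0,"dx": 0,"dy": 0,"dz": 0,"jaw": -1}
    - {"wx": 0,"wy": 0,"wz": 0,"dx": 0,"dy": 0,"dz": 0,"jaw": -1}
    - {"wx": 0,"wy": 0,"wz": 0,"dx": 0,"dy": 0.01,"dz": 0,"jaw": -1}
    - {"wx": 0,"wy": 0,"wz": 0,"dx": 0,"dy": 0.02,"dz": 0,"jaw": -1}
    - {"wx": 0,"wy": 0,"wz": 0,"dx": 0,"dy": 0.02,"dz": 0,"jaw": -1}
    - {"wx": 0,"wy": 0,"wz": 0,"dx": 0,"dy": 0.02,"dz": 0,"jaw": -1}
    - {"wx": 0,"wy": 0,"wz": 0,"dx": 0,"dy": 0.01,"dz": 0,"jaw": -1}
    - {"wx": 0,"wy": 0,"wz": 0,"dx": 0,"dy": 0.01,"dz": 0,"jaw": -1}
    - {"wx": 0,"wy": 0,"wz": 0,"dx": 0,"dy": 0,"dz": 0,"jaw": -1}

```text
time_s: 39.42
position: [0.5487, -0.3522, 0.0837]
ee_rot: [3.131, -0.21, 0.004]
force: [-2.7, -1.8, 3.1]
grip_width: 0.0127
grasp_force: 63.6
```

```bash
python3 - <<'E'
from h import *
s,R=st(); print(wc(*s['position'][:2]))
E
```

```text
{'time_s': 39.425, 'position': [0.549, -0.352, 0.084], 'ee_rot': [3.131, -0.21, 0.004], 'force': [-2.706, -1.77, 3.131], 'grip_width': 0.013, 'grasp_force': 63.65}
(np.float64(-0.008486497039601928), np.float64(-0.03331377854241136))
```

12 mm to go.

Emit:
jog_arm:
  series:
    - {"wx": 0,"wy": 0,"wz": 0,"dx": 0,"dy": 0.004,"dz": 0,"jaw": -1}
    - {"wx": 0,"wy": 0,"wz": 0,"dx": 0,"dy": 0.003,"dz": 0,"jaw": -1}
    - {"wx": 0,"wy": 0,"wz": 0,"dx": 0,"dy": 0.002,"dz": 0,"jaw": -1}
    - {"wx": 0,"wy": 0,"wz": 0,"dx": 0,"dy": 0.002,"dz": 0,"jaw": -1}
    - {"wx": 0,"wy": 0,"wz": 0,"dx": 0,"dy": 0,"dz": 0,"jaw": -1}

```text
time_s: 40.05
position: [0.5473, -0.3622, 0.0837]
ee_rot: [3.132, -0.208, 0.004]
force: [-2.2, 0.1, 4.6]
grip_width: 0.0133
grasp_force: 64.0
```

Emit:
jog_arm:
  series:
    - {"wx": 0,"wy": 0,"wz": 0,"dx": 0,"dy": 0.001,"dz": 0,"jaw": -1}
    - {"wx": 0,"wy": 0,"wz": 0,"dx": 0,"dy": 0.001,"dz": 0,"jaw": -1}
    - {"wx": 0,"wy": 0,"wz": 0,"dx": 0,"dy": 0,"dz": 0,"jaw": -1}

```text
time_s: 40.42
position: [0.5471, -0.364, 0.0837]
ee_rot: [3.132, -0.208, 0.004]
force: [-2.5, 0.9, 5.4]
grip_width: 0.0131
grasp_force: 64.0
```

Emit:
jog_arm:
  series:
    - {"wx": 0,"wy": 0,"wz": 0,"dx": 0,"dy": 0.001,"dz": 0,"jaw": -1}
    - {"wx": 0,"wy": 0,"wz": 0,"dx": 0,"dy": 0,"dz": 0,"jaw": -1}

```text
time_s: 40.67
position: [0.5471, -0.3642, 0.0836]
ee_rot: [3.134, -0.208, 0.004]
force: [-2.7, 8.5, 7.6]
grip_width: 0.013
grasp_force: 64.4
```

Emit:
jog_arm:
  series:
    - {"wx": 0,"wy": 0,"wz": 0,"dx": 0,"dy": 0.0008,"dz": 0,"jaw": -1}
    - {"wx": 0,"wy": 0,"wz": 0,"dx": 0,"dy": 0,"dz": 0,"jaw": -1}
    - {"wx": 0,"wy": 0,"wz": 0,"dx": 0,"dy": 0,"dz": 0,"jaw": -1}
    - {"wx": 0,"wy": 0,"wz": 0,"dx": 0,"dy": 0,"dz": 0,"jaw": -1}

```text
time_s: 41.18
position: [0.5471, -0.3642, 0.0837]
ee_rot: [-3.134, 0.207, -0.003]
force: [-2.4, 15.7, 10.0]
grip_width: 0.0132
grasp_force: 64.6
```

Emit:
jog_arm:
  series:
    - {"wx": 0,"wy": 0,"wz": 0,"dx": 0,"dy": -0.01,"dz": 0,"jaw": -1}
    - {"wx": 0,"wy": 0,"wz": 0,"dx": 0,"dy": -0.02,"dz": 0,"jaw": -1}
    - {"wx": 0,"wy": 0,"wz": 0,"dx": 0,"dy": -0.025,"dz": 0,"jaw": -1}
    - {"wx": 0,"wy": 0,"wz": 0,"dx": 0,"dy": -0.025,"dz": 0,"jaw": -1}
    - {"wx": 0,"wy": 0,"wz": 0,"dx": 0,"dy": -0.02,"dz": 0,"jaw": -1}
    - {"wx": 0,"wy": 0,"wz": 0,"dx": 0,"dy": 0,"dz": 0,"jaw": -1}
    - {"wx": 0,"wy": 0,"wz": 0,"dx": 0,"dy": 0,"dz": 0,"jaw": 0.05}
    - {"wx": 0,"wy": 0,"wz": 0,"dx": 0,"dy": 0,"dz": 0,"jaw": 0.05}
    - {"wx": 0,"wy": 0,"wz": 0,"dx": 0,"dy": 0,"dz": -0.04,"jaw": 0.05}
    - {"wx": 0,"wy": 0,"wz": 0,"dx": 0,"dy": 0,"dz": -0.04,"jaw": 0.05}
    - {"wx": 0,"wy": 0,"wz": 0,"dx": 0.001,"dy": 0.04,"dz": 0,"jaw": 0.05}
    - {"wx": 0,"wy": 0,"wz": 0,"dx": 0.001,"dy": 0.04,"dz": 0,"jaw": 0.05}

```text
time_s: 42.68
position: [0.5512, -0.3473, 0.1638]
ee_rot: [3.132, -0.208, 0.005]
force: [-0.6, 0.1, -0.6]
grip_width: 0.0449
grasp_force: 0.0
```

Emit:
jog_arm:
  series:
    - {"wx": 0,"wy": 0,"wz": 0,"dx": 0.001,"dy": 0.04,"dz": 0,"jaw": 0.05}
    - {"wx": 0,"wy": 0,"wz": 0,"dx": 0,"dy": 0,"dz": 0,"jaw": 0.05}

```text
time_s: 42.92
position: [0.5461, -0.3884, 0.1626]
ee_rot: [3.132, -0.213, 0.002]
force: [0.4, 0.0, -0.1]
grip_width: 0.045
grasp_force: 0.0
```

```bash
python3 - <<'E'
from h import *
st(); plan(*cw(-.0055,-.0695),.028,CAL[2]+np.pi/2)
p=(*cw(-.0055,-.0695),.026)
m=masks("blank32",p,tol=15);print(list(m))
if m:
  r=fit(m,bar(.032),(p[0],p[1],CAL[2]),z=.01);print(r,wc(*r[0][:2]))
E
```

```text
{'time_s': 42.925, 'position': [0.546, -0.388, 0.163], 'ee_rot': [3.132, -0.213, 0.002], 'force': [0.45, 0.039, -0.072], 'grip_width': 0.045, 'grasp_force': 0.0}
 turn [ 0.002 -0.002 -0.003] then shift [ 0.0008 -0.      0.1346] j [-0.66  1.05]
['scene', 'side']
(array([ 0.565852  , -0.38950628, -0.13769292]), np.float64(0.7639328487952823)) (np.float64(0.013490884994136008), np.float64(-0.06801797449288045))
```

```bash
cat >> h.py <<'E'
def wfit(label,s,p0,z,tol=60):
    camera("wrist"); k=get_calibration("wrist"); u=wproj(k,np.array([[p0[0],p0[1],z+s/2]]))[0]; M=None
    for d in trace("wrist",label):
        ys,xs=np.nonzero(d['pixels'])
        if len(xs) and np.hypot(xs.mean()-u[0],ys.mean()-u[1])<tol: M=d['pixels'].astype(float);break
    if M is None: return None
    def cost(p):
        b=bar(s)[0]@Rot.from_euler('z',p[2]).as_matrix().T+[p[0],p[1],z]; m=np.zeros((400,640),np.uint8)
        cv2.fillConvexPoly(m,np.round(cv2.convexHull(wproj(k,b).astype(np.float32))*8).astype(np.int32),255,cv2.LINE_AA,3); m=m/255.
        return 1-np.minimum(m,M).sum()/np.maximum(m,M).sum()
    p0=np.array(p0);r=minimize(cost,p0,method='Nelder-Mead',options=dict(initial_simplex=p0+np.r_[np.zeros((1,3)),np.diag([.01,.01,.15])],xatol=1e-4,fatol=1e-4))
    return r.x,1-r.fun
E
python3 - <<'E'
from h import *
r=wfit("blank32",.032,(*cw(.0,-.0695),CAL[2]),.01);print(r, r and wc(*r[0][:2]))
for c in("scene","side"):
    m=masks("blank32",(*cw(0,-.0695),.026),(c,),tol=25)
    if m: print(c,m[c].sum()); r=fit(m,bar(.032),(*cw(0,-.0695),CAL[2]),z=.01);print(r[1],wc(*r[0][:2]),r[0][2])
for c in("scene","side","wrist"): print(c,[np.round(wc(*d['position'][:2]),3) for d in mark_of(c,"blank32") if abs(d['position'][1]+.39)<.05])
E
```

```text
(array([ 0.56770428, -0.38893235, -0.12953289]), np.float64(0.9573041070371279)) (np.float64(0.015250703558364463), np.float64(-0.06720348169002817))
scene 376.0
0.8226235281930872 (np.float64(0.004675725048700384), np.float64(-0.06825398487904447)) -0.13857108897232678
side 577.0
0.713638692989092 (np.float64(0.014773694520926067), np.float64(-0.06704234223303346)) -0.04347475850337192
scene [array([ 0.018, -0.072])]
side [array([ 0.013, -0.07 ])]
wrist [array([ 0.012, -0.066])]
```

The blank has been knocked 20 mm along the jaw, so I'll grip it at caliper x = +5 mm, which still fits between the posts.

Emit:
jog_arm:
  series:
    - {"wx": 0,"wy": 0,"wz": 0,"dx": 0.0113,"dy": -0.001,"dz": 0.03,"jaw": 0.05}
    - {"wx": 0,"wy": 0,"wz": 0,"dx": 0,"dy": 0,"dz": 0.04,"jaw": 0.05}
    - {"wx": 0,"wy": 0,"wz": 0,"dx": 0,"dy": 0,"dz": 0.04,"jaw": 0.05}
    - {"wx": 0,"wy": 0,"wz": 0,"dx": 0,"dy": 0,"dz": 0.017,"jaw": 0.05}
    - {"wx": 0,"wy": 0,"wz": 0,"dx": 0,"dy": 0,"dz": 0.005,"jaw": 0.05}
    - {"wx": 0,"wy": 0,"wz": 0,"dx": 0,"dy": 0,"dz": 0,"jaw": -1}
    - {"wx": 0,"wy": 0,"wz": 0,"dx": 0,"dy": 0,"dz": 0,"jaw": -1}
    - {"wx": 0,"wy": 0,"wz": 0,"dx": 0,"dy": 0,"dz": 0,"jaw": -1}
    - {"wx": 0,"wy": 0,"wz": 0,"dx": 0,"dy": 0,"dz": 0,"jaw": -1}

```text
time_s: 44.7
position: [0.5588, -0.3872, 0.0325]
ee_rot: [3.131, -0.209, 0.005]
force: [-1.4, 0.9, 7.9]
grip_width: 0.0305
grasp_force: 61.0
```

Emit:
jog_arm:
  series:
    - {"wx": 0,"wy": 0,"wz": 0,"dx": 0,"dy": 0,"dz": -0.03,"jaw": -1}
    - {"wx": 0,"wy": 0,"wz": 0,"dx": 0,"dy": 0,"dz": -0.055,"jaw": -1}
    - {"wx": 0,"wy": 0,"wz": 0,"dx": 0,"dy": 0,"dz": -0.055,"jaw": -1}
    - {"wx": 0,"wy": 0,"wz": 0,"dx": 0,"dy": -0.01,"dz": -0.03,"jaw": -1}
    - {"wx": 0,"wy": 0,"wz": 0,"dx": -0.005,"dy": -0.05,"dz": 0,"jaw": -1}
    - {"wx": 0,"wy": 0,"wz": 0,"dx": -0.005,"dy": -0.05,"dz": 0,"jaw": -1}
    - {"wx": 0,"wy": 0,"wz": 0,"dx": -0.005,"dy": -0.05,"dz": 0,"jaw": -1}
    - {"wx": 0,"wy": 0,"wz": 0,"dx": -0.005,"dy": -0.05,"dz": 0,"jaw": -1}
    - {"wx": 0,"wy": 0,"wz": 0,"dx": -0.005,"dy": -0.05,"dz": 0,"jaw": -1}
    - {"wx": 0,"wy": 0,"wz": 0,"dx": -0.005,"dy": -0.05,"dz": 0,"jaw": -1}
    - {"wx": 0,"wy": 0,"wz": 0,"dx": -0.005,"dy": -0.05,"dz": 0,"jaw": -1}
    - {"wx": 0,"wy": 0,"wz": 0,"dx": -0.005,"dy": -0.05,"dz": 0,"jaw": -1}

```text
time_s: 46.2
position: [0.5727, 0.0269, 0.2008]
ee_rot: [3.133, -0.209, 0.005]
force: [0.8, 0.2, -1.2]
grip_width: 0.0301
grasp_force: 60.2
```

```bash
python3 - <<'E'
from h import *
st(); plan(.5276,.41,.05,-.07+np.pi/2)
E
```

```text
{'time_s': 46.2, 'position': [0.573, 0.027, 0.201], 'ee_rot': [3.133, -0.209, 0.005], 'force': [0.823, 0.155, -1.238], 'grip_width': 0.03, 'grasp_force': 60.234}
 turn [ 0.002 -0.003 -0.063] then shift [-0.0718 -0.379   0.1508] j [0.   1.71]
```

Emit:
jog_arm:
  series:
    - {"wx": 0,"wy": 0,"wz": -0.063,"dx": 0,"dy": 0,"dz": 0,"jaw": -1}
    - {"wx": 0,"wy": 0,"wz": 0,"dx": -0.009,"dy": -0.045,"dz": 0,"jaw": -1}
    - {"wx": 0,"wy": 0,"wz": 0,"dx": -0.009,"dy": -0.045,"dz": 0,"jaw": -1}
    - {"wx": 0,"wy": 0,"wz": 0,"dx": -0.009,"dy": -0.045,"dz": 0,"jaw": -1}
    - {"wx": 0,"wy": 0,"wz": 0,"dx": -0.009,"dy": -0.045,"dz": 0,"jaw": -1}
    - {"wx": 0,"wy": 0,"wz": 0,"dx": -0.009,"dy": -0.045,"dz": 0,"jaw": -1}
    - {"wx": 0,"wy": 0,"wz": 0,"dx": -0.009,"dy": -0.045,"dz": 0,"jaw": -1}
    - {"wx": 0,"wy": 0,"wz": 0,"dx": -0.009,"dy": -0.045,"dz": 0,"jaw": -1}
    - {"wx": 0,"wy": 0,"wz": 0,"dx": -0.009,"dy": -0.045,"dz": 0,"jaw": -1}
    - {"wx": 0,"wy": 0,"wz": 0,"dx": 0,"dy": -0.019,"dz": 0,"jaw": -1}
    - {"wx": 0,"wy": 0,"wz": 0,"dx": 0,"dy": 0,"dz": 0.04,"jaw": -1}
    - {"wx": 0,"wy": 0,"wz": 0,"dx": 0,"dy": 0,"dz": 0,"jaw": -1}

```text
time_s: 47.7
position: [0.5269, 0.4073, 0.1564]
ee_rot: [3.134, -0.11, -0.003]
force: [-0.4, 0.7, -0.8]
grip_width: 0.03
grasp_force: 60.2
```

```bash
python3 - <<'E'
from h import *
st(); plan(.5276,.41,.046,-.07+np.pi/2)
for c in("scene","side"):
  camera(c); print(c,[np.round(d['position'],3) for d in mark_of(c,"blank32") if d['position'][1]>.25],[np.round(d['position'],3) for d in mark_of(c,"drawer_in")[:1]])
E
```

```text
{'time_s': 47.7, 'position': [0.527, 0.407, 0.156], 'ee_rot': [3.134, -0.11, -0.003], 'force': [-0.438, 0.698, -0.817], 'grip_width': 0.03, 'grasp_force': 60.2}
 turn [ 0.005  0.002 -0.   ] then shift [ 0.0005 -0.0027  0.1104] j [0.62 2.26]
scene [array([0.535, 0.401, 0.152]), array([0.531, 0.299, 0.029]), array([0.305, 0.35 , 0.014])] [array([0.567, 0.356, 0.024])]
side [array([0.534, 0.408, 0.155]), array([0.304, 0.355, 0.017]), array([0.535, 0.302, 0.035])] [array([0.565, 0.355, 0.021])]
```

Emit:
jog_arm:
  series:
    - {"wx": 0,"wy": 0,"wz": 0,"dx": 0,"dy": -0.002,"dz": 0.05,"jaw": -1}
    - {"wx": 0,"wy": 0,"wz": 0,"dx": 0,"dy": 0,"dz": 0.04,"jaw": -1}
    - {"wx": 0,"wy": 0,"wz": 0,"dx": 0,"dy": 0,"dz": 0.015,"jaw": -1}
    - {"wx": 0,"wy": 0,"wz": 0,"dx": 0,"dy": 0,"dz": 0.005,"jaw": -1}
    - {"wx": 0,"wy": 0,"wz": 0,"dx": 0,"dy": 0,"dz": 0.002,"jaw": -1}
    - {"wx": 0,"wy": 0,"wz": 0,"dx": 0,"dy": 0,"dz": 0,"jaw": -1}

```text
time_s: 48.75
position: [0.5286, 0.4104, 0.0487]
ee_rot: [3.138, -0.11, 0.005]
force: [0.3, -0.1, -0.4]
grip_width: 0.0302
grasp_force: 60.2
```

Emit:
jog_arm:
  series:
    - {"wx": 0,"wy": 0,"wz": 0,"dx": 0,"dy": 0,"dz": 0.003,"jaw": -1}
    - {"wx": 0,"wy": 0,"wz": 0,"dx": 0,"dy": 0,"dz": 0.002,"jaw": -1}
    - {"wx": 0,"wy": 0,"wz": 0,"dx": 0,"dy": 0,"dz": 0,"jaw": -1}

```text
time_s: 49.12
position: [0.5291, 0.4102, 0.0444]
ee_rot: [3.138, -0.11, 0.007]
force: [-1.2, -3.8, 12.9]
grip_width: 0.0304
grasp_force: 61.8
```

Emit:
jog_arm:
  series:
    - {"wx": 0,"wy": 0,"wz": 0,"dx": 0,"dy": 0,"dz": 0,"jaw": 0}
    - {"wx": 0,"wy": 0,"wz": 0,"dx": 0,"dy": 0,"dz": 0,"jaw": 0}
    - {"wx": 0,"wy": 0,"wz": 0,"dx": 0,"dy": 0,"dz": -0.03,"jaw": 0}
    - {"wx": 0,"wy": 0,"wz": 0,"dx": 0,"dy": 0,"dz": -0.05,"jaw": 0}
    - {"wx": 0,"wy": 0,"wz": 0,"dx": 0,"dy": 0,"dz": -0.05,"jaw": 0}
    - {"wx": 0,"wy": 0,"wz": -0.18,"dx": 0,"dy": 0,"dz": 0,"jaw": -0.3}
    - {"wx": 0,"wy": 0,"wz": -0.18,"dx": 0,"dy": 0,"dz": 0,"jaw": -0.3}
    - {"wx": 0,"wy": 0,"wz": -0.18,"dx": 0,"dy": 0,"dz": 0,"jaw": -0.3}
    - {"wx": 0,"wy": 0,"wz": -0.18,"dx": 0,"dy": 0,"dz": 0,"jaw": -0.3}
    - {"wx": 0,"wy": 0,"wz": -0.18,"dx": 0,"dy": 0,"dz": 0,"jaw": -0.3}
    - {"wx": 0,"wy": 0,"wz": -0.18,"dx": 0,"dy": 0,"dz": 0,"jaw": -0.3}
    - {"wx": 0,"wy": 0,"wz": -0.18,"dx": 0,"dy": 0,"dz": 0,"jaw": -0.3}

```text
time_s: 50.62
position: [0.5277, 0.4103, 0.1721]
ee_rot: [2.594, 1.767, -0.0]
force: [0.1, -0.8, 0.5]
grip_width: 0.0303
grasp_force: 0.0
```

```bash
python3 - <<'E'
from h import *
st(); plan(.4117,.3675,.036,-.07)
for c in("scene","side"):
  im=camera(c); print(c,[np.round(d['position'],3) for d in mark_of(c,"blank32")],[np.round(d['position'],3) for d in mark_of(c,"cab_drawer0_handle")[:1]])
  if c=="scene": cv2.imwrite("pics/s10.png",cv2.resize(im[90:330,250:530],None,fx=2.5,fy=2.5))
E
```

```text
{'time_s': 50.625, 'position': [0.528, 0.41, 0.172], 'ee_rot': [2.594, 1.767, -0.0], 'force': [0.13, -0.812, 0.534], 'grip_width': 0.03, 'grasp_force': 0.0}
 turn [ 0.002  0.002 -0.305] then shift [-0.0508 -0.1127  0.1361] j [0.62 1.  ]
scene [array([0.64 , 0.041, 0.013]), array([0.54 , 0.405, 0.04 ]), array([0.305, 0.348, 0.014]), array([0.534, 0.296, 0.029]), array([ 0.477, -0.11 ,  0.013])] [array([0.415, 0.367, 0.05 ])]
side [array([0.535, 0.303, 0.033]), array([0.534, 0.408, 0.036]), array([0.306, 0.352, 0.02 ]), array([0.643, 0.036, 0.015]), array([ 0.484, -0.113,  0.014])] [array([0.418, 0.364, 0.053])]
```

View pics/s10.png

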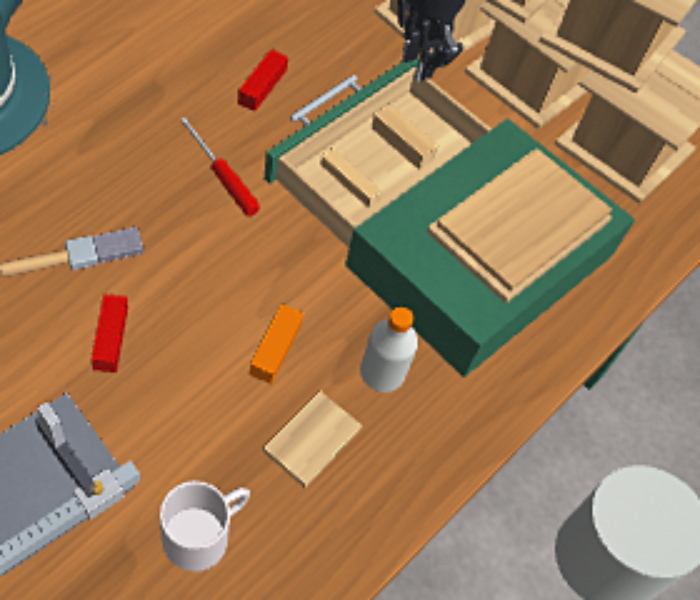

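Both blanks lie flat in the drawer, at (350,175) and (405,133) in the crop, and no other plain wooden blank is left on the bench. Next is the handle at (325,98).

Emit:
jog_arm:
  series:
    - {"wx": 0,"wy": 0,"wz": -0.155,"dx": 0,"dy": 0,"dz": 0,"jaw": -0.3}
    - {"wx": 0,"wy": 0,"wz": -0.15,"dx": 0,"dy": 0,"dz": 0,"jaw": -0.3}
    - {"wx": 0,"wy": 0,"wz": 0,"dx": -0.017,"dy": -0.038,"dz": 0,"jaw": -0.3}
    - {"wx": 0,"wy": 0,"wz": 0,"dx": -0.017,"dy": -0.038,"dz": 0,"jaw": -0.3}
    - {"wx": 0,"wy": 0,"wz": 0,"dx": -0.017,"dy": -0.036,"dz": 0,"jaw": -0.3}
    - {"wx": 0,"wy": 0,"wz": 0,"dx": 0,"dy": 0,"dz": 0.04,"jaw": -0.3}
    - {"wx": 0,"wy": 0,"wz": 0,"dx": 0,"dy": 0,"dz": 0.02,"jaw": -0.3}
    - {"wx": 0,"wy": 0,"wz": 0,"dx": 0,"dy": 0,"dz": 0,"jaw": -0.3}

```text
time_s: 51.92
position: [0.4121, 0.3675, 0.1109]
ee_rot: [2.303, 2.132, -0.005]
force: [0.5, 0.5, 0.5]
grip_width: 0.0304
grasp_force: 0.0
```

```bash
python3 - <<'E'
from h import *
st(); plan(.4125,.367,.036,-.07)
E
```

```text
{'time_s': 51.925, 'position': [0.412, 0.367, 0.111], 'ee_rot': [2.303, 2.132, -0.005], 'force': [0.528, 0.48, 0.483], 'grip_width': 0.03, 'grasp_force': 0.0}
 turn [ 0.     0.004 -0.007] then shift [-0.0004  0.0004  0.0749] j [0.68 0.76]
```

Emit:
jog_arm:
  series:
    - {"wx": 0,"wy": 0,"wz": 0,"dx": 0,"dy": 0,"dz": 0.045,"jaw": -0.3}
    - {"wx": 0,"wy": 0,"wz": 0,"dx": 0,"dy": 0,"dz": 0.028,"jaw": -0.3}
    - {"wx": 0,"wy": 0,"wz": 0,"dx": 0,"dy": 0,"dz": 0,"jaw": -1}
    - {"wx": 0,"wy": 0,"wz": 0,"dx": 0,"dy": 0,"dz": 0,"jaw": -1}
    - {"wx": 0,"wy": 0,"wz": 0,"dx": 0,"dy": 0,"dz": 0,"jaw": -1}

```text
time_s: 52.55
position: [0.4124, 0.3675, 0.0392]
ee_rot: [2.302, 2.133, -0.001]
force: [0.6, -0.7, -19.8]
grip_width: 0.0086
grasp_force: 58.3
```

Emit:
jog_arm:
  series:
    - {"wx": 0,"wy": 0,"wz": 0,"dx": 0,"dy": 0.008,"dz": 0,"jaw": -1}
    - {"wx": 0,"wy": 0,"wz": 0,"dx": 0,"dy": 0.016,"dz": 0,"jaw": -1}
    - {"wx": 0,"wy": 0,"wz": 0,"dx": 0,"dy": 0.02,"dz": 0,"jaw": -1}
    - {"wx": 0,"wy": 0,"wz": 0,"dx": 0,"dy": 0.02,"dz": 0,"jaw": -1}
    - {"wx": 0,"wy": 0,"wz": 0,"dx": 0,"dy": 0.02,"dz": 0,"jaw": -1}
    - {"wx": 0,"wy": 0,"wz": 0,"dx": 0,"dy": 0.02,"dz": 0,"jaw": -1}
    - {"wx": 0,"wy": 0,"wz": 0,"dx": 0,"dy": 0.02,"dz": 0,"jaw": -1}
    - {"wx": 0,"wy": 0,"wz": 0,"dx": 0,"dy": 0.015,"dz": 0,"jaw": -1}
    - {"wx": 0,"wy": 0,"wz": 0,"dx": 0,"dy": 0.01,"dz": 0,"jaw": -1}
    - {"wx": 0,"wy": 0,"wz": 0,"dx": 0,"dy": 0.005,"dz": 0,"jaw": -1}
    - {"wx": 0,"wy": 0,"wz": 0,"dx": 0,"dy": 0,"dz": 0,"jaw": -1}

```text
time_s: 53.92
position: [0.5678, 0.3568, 0.0393]
ee_rot: [2.303, 2.134, 0.003]
force: [2.3, 11.7, -22.8]
grip_width: 0.0084
grasp_force: 58.4
```

Emit:
jog_arm:
  series:
    - {"wx": 0,"wy": 0,"wz": 0,"dx": 0,"dy": 0.002,"dz": 0,"jaw": -1}
    - {"wx": 0,"wy": 0,"wz": 0,"dx": 0,"dy": 0.002,"dz": 0,"jaw": -1}
    - {"wx": 0,"wy": 0,"wz": 0,"dx": 0,"dy": 0,"dz": 0,"jaw": -1}

```text
time_s: 54.3
position: [0.5715, 0.3565, 0.0393]
ee_rot: [2.303, 2.134, 0.003]
force: [1.4, 11.8, -23.3]
grip_width: 0.009
grasp_force: 58.3
```

Emit:
jog_arm:
  series:
    - {"wx": 0,"wy": 0,"wz": 0,"dx": 0,"dy": 0.002,"dz": 0,"jaw": -1}
    - {"wx": 0,"wy": 0,"wz": 0,"dx": 0,"dy": 0,"dz": 0,"jaw": -1}

```text
time_s: 54.55
position: [0.5734, 0.3564, 0.0393]
ee_rot: [2.303, 2.134, 0.003]
force: [1.6, 12.6, -23.4]
grip_width: 0.0085
grasp_force: 58.3
```

Emit:
jog_arm:
  series:
    - {"wx": 0,"wy": 0,"wz": 0,"dx": 0,"dy": 0.002,"dz": 0,"jaw": -1}
    - {"wx": 0,"wy": 0,"wz": 0,"dx": 0,"dy": 0.002,"dz": 0,"jaw": -1}
    - {"wx": 0,"wy": 0,"wz": 0,"dx": 0,"dy": 0,"dz": 0,"jaw": -1}

```text
time_s: 54.92
position: [0.5769, 0.3561, 0.0393]
ee_rot: [2.303, 2.135, 0.001]
force: [-3.6, 11.9, -20.8]
grip_width: 0.0085
grasp_force: 58.7
```

Emit:
jog_arm:
  series:
    - {"wx": 0,"wy": 0,"wz": 0,"dx": 0,"dy": 0.002,"dz": 0,"jaw": -1}
    - {"wx": 0,"wy": 0,"wz": 0,"dx": 0,"dy": 0,"dz": 0,"jaw": -1}

```text
time_s: 55.18
position: [0.5771, 0.3562, 0.0392]
ee_rot: [-2.303, -2.135, 0.004]
force: [-20.1, 10.6, -12.7]
grip_width: 0.0084
grasp_force: 59.9
```

Emit:
jog_arm:
  series:
    - {"wx": 0,"wy": 0,"wz": 0,"dx": 0,"dy": -0.001,"dz": 0,"jaw": -1}
    - {"wx": 0,"wy": 0,"wz": 0,"dx": 0,"dy": 0,"dz": 0,"jaw": -0.4}
    - {"wx": 0,"wy": 0,"wz": 0,"dx": 0,"dy": 0,"dz": 0,"jaw": -0.4}
    - {"wx": 0,"wy": 0,"wz": 0,"dx": 0,"dy": 0,"dz": -0.02,"jaw": -0.4}
    - {"wx": 0,"wy": 0,"wz": 0,"dx": 0,"dy": 0,"dz": -0.05,"jaw": -0.4}
    - {"wx": 0,"wy": 0,"wz": 0,"dx": 0,"dy": 0,"dz": -0.06,"jaw": -0.4}
    - {"wx": 0,"wy": 0,"wz": 0,"dx": 0,"dy": -0.05,"dz": -0.05,"jaw": -0.4}
    - {"wx": 0,"wy": 0,"wz": 0,"dx": 0,"dy": -0.05,"dz": 0,"jaw": -0.4}
    - {"wx": 0,"wy": 0,"wz": 0,"dx": 0,"dy": 0,"dz": 0,"jaw": -0.4}

```text
time_s: 56.3
position: [0.4811, 0.3631, 0.2171]
ee_rot: [2.3, 2.135, 0.006]
force: [0.5, -0.7, -0.3]
grip_width: 0.0257
grasp_force: 0.0
```

```bash
python3 - <<'E'
from h import *
st()
for c in("scene","side"):
  camera(c)
  for l in("cab","cab_drawer0_handle","drawer_in","hammer","brush","screwdriver","mug","offcut","glue"): print(c,l,[np.round(d['position'],3) for d in mark_of(c,l)[:1]])
E
```

```text
{'time_s': 56.3, 'position': [0.481, 0.363, 0.217], 'ee_rot': [2.3, 2.135, 0.006], 'force': [0.463, -0.674, -0.321], 'grip_width': 0.026, 'grasp_force': 0.0}
scene cab [array([ 0.734,  0.345, -0.   ])]
scene cab_drawer0_handle [array([0.577, 0.357, 0.051])]
scene drawer_in []
scene hammer [array([ 0.332, -0.318,  0.003])]
scene brush [array([ 0.35 , -0.067, -0.   ])]
scene screwdriver [array([ 0.37 ,  0.191, -0.001])]
scene mug [array([ 0.759, -0.22 , -0.002])]
scene offcut [array([ 0.766, -0.024,  0.004])]
scene glue [array([0.763, 0.12 , 0.003])]
side cab [array([0.731, 0.346, 0.003])]
side cab_drawer0_handle [array([0.575, 0.36 , 0.054])]
side drawer_in [array([ 0.568, -0.276,  0.001])]
side hammer [array([ 0.332, -0.318,  0.001])]
side brush [array([ 0.349, -0.066, -0.003])]
side screwdriver [array([ 0.369,  0.192, -0.005])]
side mug [array([ 0.758, -0.22 ,  0.001])]
side offcut [array([ 0.765, -0.019,  0.002])]
side glue [array([ 0.765,  0.111, -0.004])]
```

```bash
python3 -c "
from workcell import bot
print(bot.close_job())"
```

```text
the job is handed in; nothing more can be done
None
```

The job is handed in, with no verdict returned: the 22 mm and then the 32 mm blank (the only two I found) were each pressed in the caliper at about 15 N by the wrist reading, both were laid flat in the drawer, the drawer was pushed against its stop, and the bystanders measure where they began.

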